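# Tighten the grinding-disc arbors in the bracing jig and put them away

### The arm

A 6-joint arm with a two-finger parallel gripper is mounted at the origin on the work surface. World frame = base frame: x ahead of the robot, y to its left, z up, the work surface at z = 0. Lengths are in m, angles in degrees, forces in N, time in s.
With the tool pointing down it reaches from about 0.3 to 0.75 m from the base axis. Payload 8.5 kg.
Tool frame: the origin (TCP) lies between the finger pads; the fingertips stand 25 mm ahead of it and the grasp point (between the pads) lies 6 mm ahead of it; x points along the fingers, y is the direction in which the jaws open and shut, and the axes are right-handed (so a half turn about x gives the same grasp; the last joint's range is limited). The gripper opens to 85 mm and grips with 20 to 120 N. Pads are 22 mm wide; open, the fingers measure 114 mm over their backs; the gripper's body (76 mm by 85 mm) begins 54 mm behind the grasp point. The pads swing forward as they close: fully open they stand 13 mm farther back than shut.
Start: joints at [-86.362, 21.807, 74.336, -0, 83.858, -12.336], TCP at [0.151, -0.529, 0.224] pointing down, gripper open.
Joint ranges: [-178.18, 178.18], [-50.72, 133.34], [12.68, 142.11], [-81.47, 261.47], [9.98, 163.14], [-165.26, 165.26]. Speed limits (degrees/s): [136.94, 136.94, 180, 180, 180, 180].

### API

Orientations are given as a 3x3 rotation matrix whose columns are the frame's x, y, z axes.
In Python, from rig import sensors, get_image, workorder gives the robot as it stands.
- The arm moves only by the tool arm_command, never from a script. Its argument "plan" is a list that holds one entry, the list of rows, each a list of 6 numbers: the shift along the tool's x, y, z in units of 25 mm (1.0 is 25 mm), then the turn, a rotation vector about the tool's x, y, z in units of 6 degrees (1.0 is 6 degrees). In form: [[[dx, dy, dz, ax, ay, az], ...]]. A call has 1 to 10 rows; each row is the pose to reach, as a shift and turn from the pose commanded when the call began, along the tool's axes at that moment; what a row does not reach only later rows make up. A row lasts 1/10 s, in which the tool goes at most 50 mm and 8.59 degrees, less where a joint would pass 70% of its speed; a pose out of reach is approached as far as the arm can. A call with a gripper value outside its range is refused whole. "jaw" is the closure, from 0 (fully open) to 1 (shut), set as the call begins (left out, the last holds). The fingers move at their own pace and stop on an object; "newtons" is the grip in N (left out, the last holds). Time passes only in rows, so rows that repeat a pose let the fingers close. It gives the time, the measured TCP pose, the force and the opening at its end, in the units of the state.
- sensors.observe(): the state, without advancing time (a new reading comes with each control period).
- get_image(name): name is "scene" or "top" or "wrist"; returns a dict with "img" (400x640x3 uint8, red, green, blue), "fx", "fy", "cx", "cy" (pixels), "dist" ([k1, k2, p1, p2, k3] as OpenCV has them; the pictures are not rectified), "T" (4x4, takes a point from camera to world coordinates). Camera axes: x right, y up, looking along -z (the intrinsics and any distortion apply to the point x, -y, -z); pixel columns grow to the right and rows downward; lengths in m; the calibration is good to about 2 mm. A picture is of the moment at which its call begins. There is no depth.
- workorder.close_job(): hands the job in, once; it reports no verdict.
The state is a dict: "time_s": time; "q": joint angles; "qvel": joint speeds; "joint_efforts": joint torques, N m; "position": TCP position; "tool_rot": TCP orientation; "ft_force": force on the tool from outside, world axes, zero at the start; "wrist_torque": the same for the moment, N m; "grip_width": finger opening in m.
Only numpy, scipy, OpenCV 4.12 (cv2) and the standard library are available. Lean on these libraries where they do the work, as an engineer would, in place of code of your own. Each camera call takes 0.05 s, during which the arm holds its last target. There are 200 camera calls.

### The job

First take the square tube offcut out of the bracing jig and lay it in the grey offcut tray. Then, for every grinding-disc arbor on the bench, stand it in the jig's slot so that it cannot spin, turn its black knob clockwise until it is tight against its stop, and stand it upright in the open kit drawer. When all are tight and in the drawer, push the drawer fully home so that it seats at its detent; leave the other things on the bench where they are.

Things in the scene. Friction and masses are not known exactly. Their poses are not given: they have to be found in the camera images.
- arbor1: Grinding-disc arbor, 62 mm high, 0.5 kg. Origin on its axis at the underside, z up. Upwards: round boss 30 mm wide to z 3 mm, on which it spins easily; steel flange to 23 mm, 60 mm long (own x), 44 mm across its flats (own y), lowest 5 mm stepped in to 56 x 38; brown disc 80 mm wide to 31; black block knob from 36 to 62 mm, 60 x 34 mm. Lift it by the knob. 2 or 3 arbors are there; None if absent.
- arbor1_knob (a joint): Knob angle, rad, 0 (loosest) to 2.4 (hard stop, tight), clockwise from above; starts 0.3 to 0.7. Stiff (0.5 N m), stays where left; on the bench the arbor spins round with it. At 2.4 the knob's 60 mm length lies along the flange's length (arbor x); at q it lies 2.4 - q rad counter-clockwise of that. Grip across its 34 mm width.
- arbor2: Grinding-disc arbor, 62 mm high, 0.5 kg. Origin on its axis at the underside, z up. Upwards: round boss 30 mm wide to z 3 mm, on which it spins easily; steel flange to 23 mm, 60 mm long (own x), 44 mm across its flats (own y), lowest 5 mm stepped in to 56 x 38; brown disc 80 mm wide to 31; black block knob from 36 to 62 mm, 60 x 34 mm. Lift it by the knob. 2 or 3 arbors are there; None if absent.
- arbor2_knob (a joint): Knob angle, rad, 0 (loosest) to 2.4 (hard stop, tight), clockwise from above; starts 0.3 to 0.7. Stiff (0.5 N m), stays where left; on the bench the arbor spins round with it. At 2.4 the knob's 60 mm length lies along the flange's length (arbor x); at q it lies 2.4 - q rad counter-clockwise of that. Grip across its 34 mm width.
- arbor3: Grinding-disc arbor, 62 mm high, 0.5 kg. Origin on its axis at the underside, z up. Upwards: round boss 30 mm wide to z 3 mm, on which it spins easily; steel flange to 23 mm, 60 mm long (own x), 44 mm across its flats (own y), lowest 5 mm stepped in to 56 x 38; brown disc 80 mm wide to 31; black block knob from 36 to 62 mm, 60 x 34 mm. Lift it by the knob. 2 or 3 arbors are there; None if absent.
- arbor3_knob (a joint): Knob angle, rad, 0 (loosest) to 2.4 (hard stop, tight), clockwise from above; starts 0.3 to 0.7. Stiff (0.5 N m), stays where left; on the bench the arbor spins round with it. At 2.4 the knob's 60 mm length lies along the flange's length (arbor x); at q it lies 2.4 - q rad counter-clockwise of that. Grip across its 34 mm width.
- jig_slot (a point): Middle of the slot of the bracing jig, on its plate's top, 6 mm above the bench; x runs along the slot, z up. An arbor stands on the plate with its flange flats along the fences and its disc just above them; it then cannot spin (0.1 rad of play each way).
- jig: Bracing jig, fixed to the bench: steel plate 120 x 120 x 6 mm with two dark fences, each 90 mm long (own x), 20 mm wide, rising 18 mm above the plate, that leave a slot 50 mm wide between them, open at both ends. Origin at the centre of the underside.
- tube: Offcut of square steel tube, 120 mm long (own x), 40 x 40 mm outside, 3 mm wall, 0.3 kg; origin at its centre. At the start it lies in the jig slot along it and stands up 22 mm above the fences.
- tray: Fixed grey offcut tray, 180 mm (own x) by 110 mm outside, 22 mm high, 4 mm walls and floor; origin at the centre of the underside.
- drawer (a joint): Opening of the kit drawer, m: 0 home, starts open 0.14 to 0.16 (limit 0.17). Slides with about 1 N; in the last 15 mm a sprung ball detent resists with up to 5 N, and past its crest (about 6 mm) draws the drawer home and holds it.
- cabinet: Low blue kit cabinet, fixed, 340 mm wide (own y), 200 mm deep (own x), 96 mm high; origin at the centre of the underside; its front, with the drawer, is its -x side. 78 mm free above the drawer floor.
- drawer_floor (a point): Middle of the drawer's inner floor, moves with the drawer; 10 mm above the bench; x points into the cabinet (the closing direction), z up. Inside 130 mm along x, 302 mm along y; side and rear walls 30 mm high above the floor, front panel to 65 mm above the floor.
- drawer_front (a point): Middle of the outside face of the drawer's blue front panel (336 mm wide, 6 to 75 mm above the bench), 45 mm above the bench, axes as drawer_floor; push towards +x. An aluminium pull lip 120 mm wide (60 mm to each side of the middle) sticks out 14 mm at 63 to 69 mm above the bench.
- bracket: Bystander, to be left alone: welded four-legged steel bracket, 100 x 100 x 80 mm high.
- spray_can: Bystander, to be left alone: plain aluminium can, 60 mm across, 110 mm high, standing.
- hammer: Bystander, to be left alone: hammer, 260 mm long, lying.
- pipe_ring: Bystander, to be left alone: short piece of dark pipe, 90 mm across, 30 mm high.
- bare_disc: Bystander, to be left alone: bare brown grinding disc without arbor, 90 mm across, 6 mm thick, lying flat.
- brush: Bystander, to be left alone: brush, 200 mm long, lying.
- angle_bar: Bystander, to be left alone: dark steel bar, 120 x 30 x 20 mm, lying.
There are look-alikes about, which are no part of the job. Leave any red or turquoise look-alike of the tube alone.

How it is judged (in metres and radians):
On the way, in this order (a step that is already met when the one before it is completed fails the run):
1. the tube offcut lies in the tray (x of tube in the frame of tray between -0.045 and 0.045 m and y of tube in the frame of tray between -0.045 and 0.045 m and z of tube in the frame of tray between 0.012 and 0.034 m), for 0.2 s.
2. an arbor stands in the jig slot with its knob tight (((x of arbor1 in the frame of jig_slot between -0.04 and 0.04 m and y of arbor1 in the frame of jig_slot between -0.007 and 0.007 m and z of arbor1 in the frame of jig_slot between -0.005 and 0.006 m and value of joint arbor1_knob above 2.3 rad) or (x of arbor2 in the frame of jig_slot between -0.04 and 0.04 m and y of arbor2 in the frame of jig_slot between -0.007 and 0.007 m and z of arbor2 in the frame of jig_slot between -0.005 and 0.006 m and value of joint arbor2_knob above 2.3 rad) or (x of arbor3 in the frame of jig_slot between -0.04 and 0.04 m and y of arbor3 in the frame of jig_slot between -0.007 and 0.007 m and z of arbor3 in the frame of jig_slot between -0.005 and 0.006 m and value of joint arbor3_knob above 2.3 rad))), for 0.2 s.
3. every arbor is tight and stands in the drawer (value of joint each of arbor1_knob, arbor2_knob, arbor3_knob above 2.3 rad and x of arbor1 in the frame of drawer_floor between -0.045 and 0.045 m and y of arbor1 in the frame of drawer_floor between -0.13 and 0.13 m and z of arbor1 in the frame of drawer_floor between -0.006 and 0.008 m and angle between each of arbor1, arbor2, arbor3's own z axis and vertical below 0.15 rad and x of arbor2 in the frame of drawer_floor between -0.045 and 0.045 m and y of arbor2 in the frame of drawer_floor between -0.13 and 0.13 m and z of arbor2 in the frame of drawer_floor between -0.006 and 0.008 m and x of arbor3 in the frame of drawer_floor between -0.045 and 0.045 m and y of arbor3 in the frame of drawer_floor between -0.13 and 0.13 m and z of arbor3 in the frame of drawer_floor between -0.006 and 0.008 m), for 0.2 s.
At the end, for the whole second after the job is handed in: Every arbor present has its knob at 2.3 rad or more, stands upright (within 0.15 rad) and at rest on the drawer floor; the drawer is home within 4 mm; the tube lies in the tray (all of step 1 and all of step 3 and value of joint drawer below 0.004 m and linear speed of each of arbor1, arbor2, arbor3 below 0.02 m/s); the robot touches nothing.
It fails at once if a bystander is moved more than 5 cm or the can is knocked over (distance of any of bracket, spray_can, hammer, pipe_ring, bare_disc, brush, angle_bar from where it was at the start of the episode above 0.05 m or angle between spray_can's own z axis and vertical above 0.6 rad).
It fails at once if a knob is being tightened while its arbor is not in the jig ((velocity of joint arbor1_knob above 0.5 rad/s and value of joint arbor1_knob between 0.9 and 2.2 rad and horizontal distance between arbor1 and jig_slot above 0.06 m) or (velocity of joint arbor2_knob above 0.5 rad/s and value of joint arbor2_knob between 0.9 and 2.2 rad and horizontal distance between arbor2 and jig_slot above 0.06 m) or (velocity of joint arbor3_knob above 0.5 rad/s and value of joint arbor3_knob between 0.9 and 2.2 rad and horizontal distance between arbor3 and jig_slot above 0.06 m)).
Of arbor1, arbor2, arbor3 only 2 to 3 are there at a start; the rules pass over those that are not, and their reading is None.
At some moment in a run one of arbor1, arbor2, arbor3 may be knocked a few centimetres aside while the robot is not near it.
It also fails if it takes over 210 s, if anything falls off the work surface, if the arm or the gripper's body presses on something with over 40 N, if the wrist force passes 120 N, or if a joint passes its speed limit or range.

## Working session

There is one attempt and no reset: what is moved stays moved. The work goes in short steps, Python scripts to look and compute and a tool call to move; the robot and the scene stay as the last step left them, time stands still between calls to the robot, and variables do not carry over. Pictures are saved under pics/ and viewed, about 12 in all and at most 16, crops included, and the job is handed in when it is done.

Besides the shell and the picture viewer there is one more tool, called after ">>>" in YAML: its name, and indented under it one key for each argument. arm_command: Moves the arm, as the interface text tells. Its arguments: {"type":"object","properties":{"plan":{"type":"array","items":{"type":"array","items":{"type":"array","items":{"type":"number"}}}},"jaw":{"type":"number"},"newtons":{"type":"number"}},"required":["plan"]}

```bash
ls; mkdir -p pics; cat > h.py <<'E'
import numpy as np,cv2
from rig import sensors,get_image,workorder
def snap(n,f):
    d=get_image(n); cv2.imwrite(f'pics/{f}.png',d['img'][:,:,::-1]); np.save(f'pics/{f}.npy',d,allow_pickle=True); return d
def load(f): return np.load(f'pics/{f}.npy',allow_pickle=True).item()
def K(d): return np.array([[d['fx'],0,d['cx']],[0,d['fy'],d['cy']],[0,0,1.]])
def p2w(d,uv,z):
    n=cv2.undistortPoints(np.array(uv,float).reshape(-1,1,2),K(d),np.array(d['dist'])).reshape(-1,2)
    T=np.array(d['T']); r=np.c_[n[:,0],-n[:,1],-np.ones(len(n))]@T[:3,:3].T; c=T[:3,3]
    return c+r*((z-c[2])/r[:,2])[:,None]
def w2p(d,P):
    T=np.array(d['T']); q=(np.array(P,float).reshape(-1,3)-T[:3,3])@T[:3,:3]; q=q*[1,-1,-1]
    return cv2.projectPoints(q,np.zeros(3),np.zeros(3),K(d),np.array(d['dist']))[0].reshape(-1,2)
E
python3 - <<'E'
from h import *
o=sensors.observe();print(o)
for n in('scene','top'):
    d=snap(n,n+'0');print(n,d['fx'],d['dist'],np.round(d['T'],3).tolist())
a=load('top0')['img'];cv2.imwrite('pics/top0b.png',cv2.resize(a,(800,500))[:,:,::-1])
E
```

```text
pics
{'time_s': 0.0, 'q': array([-8.63614923e+01,  2.18413246e+01,  7.43860813e+01,  7.74349866e-04,
        8.38612526e+01, -1.23352564e+01]), 'qvel': array([ 0.01836669,  0.01125449,  0.0338938 , -0.02586055,  0.02026137,
       -0.0891583 ]), 'joint_efforts': array([-7.75734115e-04, -4.48466027e+01, -2.31280017e+01, -3.39036060e-04,
        4.68444356e-03, -1.48723922e-05]), 'position': array([ 0.15134342, -0.52842934,  0.22340086]), 'tool_rot': array([[-8.47883551e-05,  2.75195699e-01, -9.61388226e-01],
       [ 1.54511424e-03, -9.61387045e-01, -2.75195497e-01],
       [-9.99998803e-01, -1.50878801e-03, -3.43694367e-04]]), 'ft_force': array([ 0.70091755,  0.56143502, -0.07600369]), 'wrist_torque': array([-0.0337846 , -0.04523285, -0.02153866]), 'grip_width': 0.0851602272110012}
scene 428.07560849404274 [0.03853629 0.         0.         0.         0.        ] [[0.358, -0.596, 0.719, 1.379], [0.934, 0.241, -0.265, -0.289], [-0.015, 0.766, 0.643, 0.887], [0.0, 0.0, 0.0, 1.0]]
top 477.72901685516956 [0.00166532 0.         0.         0.         0.        ] [[0.015, 0.986, -0.165, 0.243], [-1.0, 0.015, -0.001, 0.07], [0.001, 0.165, 0.986, 1.443], [0.0, 0.0, 0.0, 1.0]]
```

View pics/top0b.png

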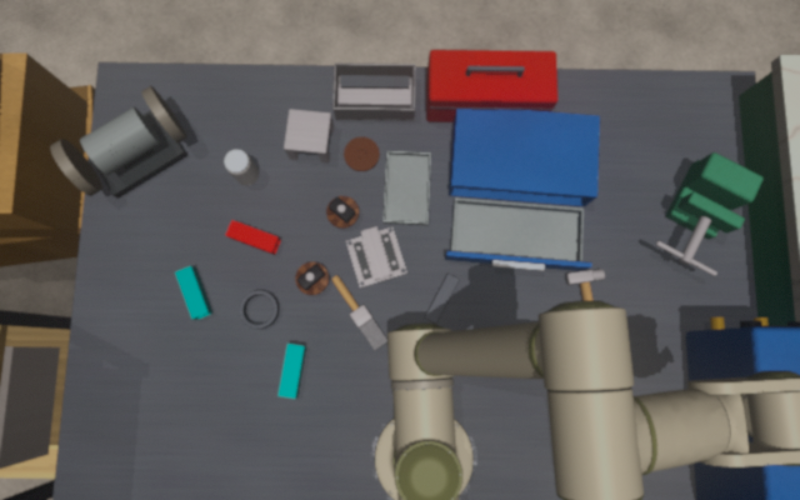

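View pics/scene0.png

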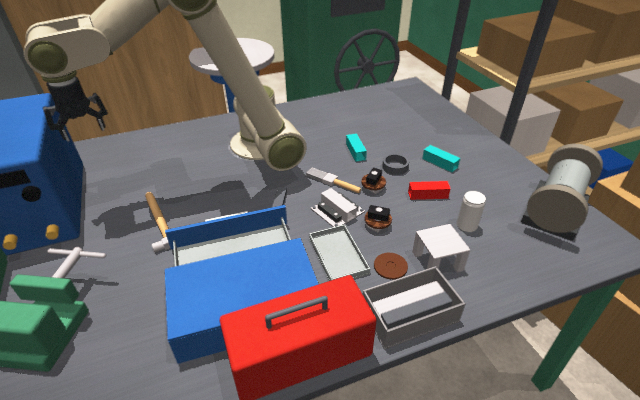

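The top view shows two arbors at about (343,211) and (312,278), with the jig and tube at (376,255). The 22 mm tray looks like the one at (407,187), since the deep box at (374,92) is taller and already holds something. Next I'll enlarge the crop to measure.

```bash
python3 - <<'E'
from h import *
a=load('top0')['img']
c=a[110:250,230:490];cv2.imwrite('pics/c1.png',cv2.resize(c,None,fx=3,fy=3,interpolation=cv2.INTER_CUBIC)[:,:,::-1])
E
```

```text
(no output)
```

View pics/c1.png

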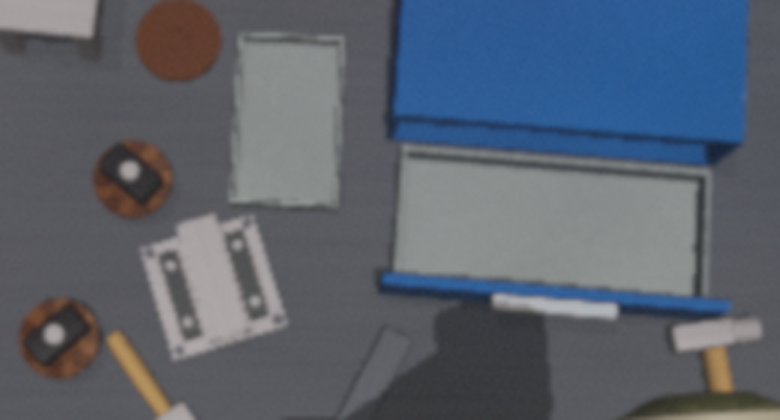

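```bash
cat >> h.py <<'E'
def crop(f,uv,z): return p2w(load(f),np.array(uv,float)/3+[230,110],z)
E
python3 - <<'E'
from h import *
P=lambda uv,z:np.round(crop('top0',uv,z)[:,:2],4)
def rect(n,uv,z):
    p=P(uv,z);e=[np.linalg.norm(p[i]-p[(i+1)%4]) for i in range(4)];print(n,p.mean(0),np.round(e,3));
    d=p[2]-p[1]+p[3]-p[0];print('  ang edge12',np.degrees(np.arctan2(d[1],d[0])))
rect('jig',[(140,250),(250,215),(288,322),(176,360)],.006)
rect('tray',[(238,33),(345,37),(338,209),(229,204)],.022)
rect('tube',[(177,222),(215,214),(235,305),(197,314)],.046)
rect('cab',[(400,-20),(748,0),(745,143),(391,118)],.096)
print('panel',P([(381,279),(728,302)],.075),'lip',P([(492,304),(617,317)],.069))
print('floor',P([(406,155),(699,180),(697,296),(394,268)],.012))
print('discs',P([(133,178),(60,338)],.031))
print('knobs',P([(129,170),(53,333)],.062))
print('bracket etc, brush',P([(110,335),(175,410)],.01),'angle',P([(395,335)],.02),'bare',P([(178,40)],.006))
o=sensors.observe();d=get_image('wrist');T=np.array(d['T']);R=o['tool_rot']
print('cam in tool',np.round(R.T@(T[:3,3]-o['position']),3),np.round(R.T@T[:3,:3],2).tolist(),d['fx'],d['cx'],d['cy'])
E
```

```text
jig [0.465675 0.1169  ] [0.118 0.117 0.119 0.119]
  ang edge12 -160.23318926970305
tray [0.6367 0.0442] [0.111 0.182 0.11  0.181]
  ang edge12 178.1034816967907
tube [0.482225 0.1235  ] [0.039 0.094 0.038 0.094]
  ang edge12 -166.59197455255816
cab [ 0.681275 -0.230425] [0.343 0.145 0.343 0.141]
  ang edge12 176.45240284763602
panel [[ 0.4647 -0.0471]
 [ 0.4475 -0.3817]] lip [[ 0.4429 -0.1551]
 [ 0.432  -0.2758]]
floor [[ 0.6042 -0.078 ]
 [ 0.5826 -0.3777]
 [ 0.4625 -0.3714]
 [ 0.4864 -0.0656]]
discs [[0.5712 0.1996]
 [0.4077 0.267 ]]
knobs [[0.572  0.2009]
 [0.4088 0.2697]]
bracket etc, brush [[0.4139 0.2198]
 [0.3397 0.1526]] angle [[ 0.4172 -0.0659]] bare [[0.7254 0.1593]]
cam in tool [-0.149  0.    -0.072] [[-0.0, 0.29, -0.96], [1.0, 0.0, -0.0], [0.0, -0.96, -0.29]] 332.6721113664568 318.58975015668665 202.10135073234713
```

```bash
cat >> h.py <<'E'
from scipy.spatial.transform import Rotation as Ro
def rot(psi,tilt=0,pitch=0):
    p=np.radians(psi);y=np.array([np.cos(p),np.sin(p),0]);x=np.array([0,0,-1.]);R=np.c_[x,y,np.cross(x,y)]
    return R@Ro.from_euler('y',tilt,degrees=True).as_matrix()
def go(pos,psi,tilt=0,frm=None):
    o=sensors.observe();p0,R0=(o['position'],o['tool_rot']) if frm is None else (np.array(frm[0]),rot(*frm[1:]))
    R1=rot(psi,tilt);s=R0.T@(np.array(pos)-p0)/.025;r=Ro.from_matrix(R0.T@R1).as_rotvec(degrees=True)/6
    print('row',np.round(np.r_[s,r],3).tolist(),'rows>=',np.ceil(np.linalg.norm(s)/2),np.ceil(np.linalg.norm(r)*6/8.59))
def st():
    o=sensors.observe();print(o['time_s'],np.round(o['position'],4),'psi',np.degrees(np.arctan2(o['tool_rot'][1,1],o['tool_rot'][0,1])).round(2),np.round(o['q'],1),'F',np.round(o['ft_force'],1),'M',np.round(o['wrist_torque'],2),'w',round(o['grip_width'],4))
E
python3 -c "
from h import *
go([.466,.117,.23],-70.2)"
```

```text
row [-0.23, -21.361, -19.207, -0.638, -0.003, 0.01] rows>= 15.0 1.0
```

>>> arm_command:
  plan:
    - [[-0.23, -10.7, -9.6, -0.3, 0, 0], [-0.23, -10.7, -9.6, -0.3, 0, 0], [-0.23, -10.7, -9.6, -0.3, 0, 0], [-0.23, -10.7, -9.6, -0.3, 0, 0], [-0.23, -21.36, -19.2, -0.64, 0, 0], [-0.23, -21.36, -19.2, -0.64, 0, 0], [-0.23, -21.36, -19.2, -0.64, 0, 0], [-0.23, -21.36, -19.2, -0.64, 0, 0], [-0.23, -21.36, -19.2, -0.64, 0, 0], [-0.23, -21.36, -19.2, -0.64, 0, 0]]
  jaw: 0.2

```text
time_s: 1.15
position: [0.3706, -0.0773, 0.2288]
tool_rot: [[0.0, 0.339, -0.941], [-0.0, -0.941, -0.339], [-1.0, 0.0, -0.0]]
ft_force: [0.7, -1.5, -0.3]
grip_width: 0.0681
```

```bash
python3 -c "
from h import *
st();go([.466,.117,.23],-70.2)"
```

```text
1.15 [ 0.3706 -0.0773  0.2288] psi -70.21 [-29.9   4.   97.8   0.   78.2  40.4] F [ 0.7 -1.5 -0.3] M [ 0.03 -0.06  0.01] w 0.0681
row [-0.046, -6.02, -6.22, -0.001, -0.003, -0.004] rows>= 5.0 1.0
```

>>> arm_command:
  plan:
    - [[-0.05, -6.02, -6.22, 0, 0, 0], [-0.05, -6.02, -6.22, 0, 0, 0], [-0.05, -6.02, -6.22, 0, 0, 0], [-0.05, -6.02, -6.22, 0, 0, 0], [-0.05, -6.02, -6.22, 0, 0, 0], [-0.05, -6.02, -6.22, 0, 0, 0], [-0.05, -6.02, -6.22, 0, 0, 0], [-0.05, -6.02, -6.22, 0, 0, 0], [-0.05, -6.02, -6.22, 0, 0, 0]]

```text
time_s: 2.05
position: [0.4653, 0.1141, 0.2301]
tool_rot: [[0.0, 0.337, -0.941], [-0.0, -0.941, -0.337], [-1.0, 0.0, -0.0]]
ft_force: [-0.4, -1.0, 0.6]
grip_width: 0.0685
```

```bash
python3 -c "
from h import *
st();snap('wrist','w1')"
```

```text
2.05 [0.4653 0.1141 0.2301] psi -70.28 [-0.4 14.4 84.4 -0.  81.2 69.9] F [-0.4 -1.   0.6] M [-0.02  0.01 -0.02] w 0.0685
```

View pics/w1.png

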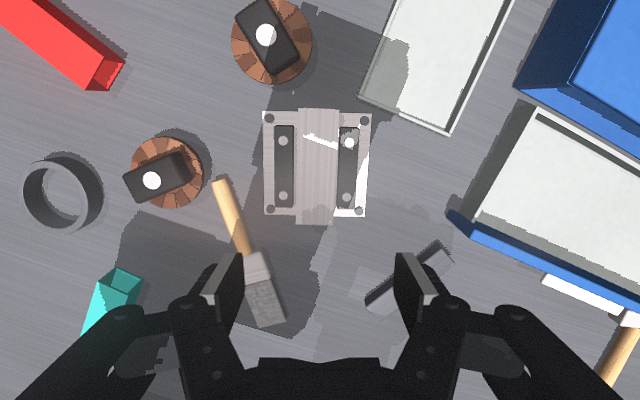

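```bash
python3 - <<'E'
from h import *
d=load('w1')
def rect(n,uv,z):
    p=p2w(d,uv,z)[:,:2];e=[np.linalg.norm(p[i]-p[(i+1)%4]) for i in range(4)];v=p[3]-p[0]+p[2]-p[1]
    print(n,p.mean(0).round(4),np.round(e,3),np.degrees(np.arctan2(v[1],v[0])).round(1))
rect('tube',[(298,109),(339,109),(335,224),(294,224)],.046)
rect('jig',[(262,111),(372,116),(366,217),(263,215)],.006)
rect('fencebolts',[(283,141),(348,143),(347,197),(283,196)],.024)
print(p2w(d,[(266,35),(152,180)],.062),p2w(d,[(271,40),(166,172)],.031))
go([.466,.117,.055],-70.2)
E
```

```text
tube [0.4715 0.1181] [0.04  0.119 0.044 0.119] -162.4
jig [0.4664 0.1173] [0.12  0.117 0.122 0.12 ] -161.9
fencebolts [0.4663 0.1177] [0.069 0.059 0.071 0.06 ] -161.0
[[0.57269138 0.2010151  0.062     ]
 [0.4098132  0.26910931 0.062     ]] [[0.57382461 0.20120926 0.031     ]
 [0.41167084 0.26902328 0.031     ]]
row [7.005, -0.099, -0.06, -0.012, -0.002, -0.001] rows>= 4.0 1.0
```

```bash
python3 -c "
from h import *
go([.470,.1185,.052],-71.3)"
```

```text
row [7.125, -0.101, -0.231, 0.171, -0.002, -0.001] rows>= 4.0 1.0
```

>>> arm_command:
  plan:
    - [[2, -0.1, -0.23, 0.17, 0, 0], [3.5, -0.1, -0.23, 0.17, 0, 0], [5, -0.1, -0.23, 0.17, 0, 0], [6, -0.1, -0.23, 0.17, 0, 0], [6.3, -0.1, -0.23, 0.17, 0, 0], [6.3, -0.1, -0.23, 0.17, 0, 0], [6.3, -0.1, -0.23, 0.17, 0, 0]]

```text
time_s: 2.8
position: [0.4709, 0.1192, 0.0737]
tool_rot: [[0.002, 0.322, -0.947], [0.0, -0.947, -0.322], [-1.0, 0.001, -0.002]]
ft_force: [0.6, 0.3, 1.4]
grip_width: 0.0686
```

```bash
python3 -c "
from h import *
st();go([.470,.1185,.052],-71.3)"
```

```text
2.8 [0.4709 0.1192 0.0737] psi -71.23 [ 0.2 25.5 97.2 -0.  57.1 71.4] F [0.6 0.3 1.4] M [ 0.02 -0.   -0.01] w 0.0686
row [0.867, 0.013, 0.045, 0.012, -0.02, -0.007] rows>= 1.0 1.0
```

>>> arm_command:
  plan:
    - [[0.5, 0, 0, 0, 0, 0], [0.85, 0, 0, 0, 0, 0], [0.85, 0, 0, 0, 0, 0]]

```text
time_s: 3.1
position: [0.47, 0.1193, 0.0512]
tool_rot: [[-0.0, 0.322, -0.947], [-0.0, -0.947, -0.322], [-1.0, -0.0, 0.0]]
ft_force: [-0.8, -0.0, 1.2]
grip_width: 0.0686
```

>>> arm_command:
  plan:
    - [[0, 0, 0, 0, 0, 0], [0, 0, 0, 0, 0, 0], [0, 0, 0, 0, 0, 0], [0, 0, 0, 0, 0, 0], [0, 0, 0, 0, 0, 0], [0, 0, 0, 0, 0, 0], [0, 0, 0, 0, 0, 0]]
  jaw: 1
  newtons: 60

```text
time_s: 3.8
position: [0.4701, 0.1193, 0.0512]
tool_rot: [[-0.0, 0.322, -0.947], [0.0, -0.947, -0.322], [-1.0, -0.0, 0.0]]
ft_force: [0.7, 0.6, -1.0]
grip_width: -0.0
```

>>> arm_command:
  plan:
    - [[-1, 0, 0, 0, 0, 0], [-2.5, 0, 0, 0, 0, 0], [-3.5, 0, 0, 0, 0, 0], [-3.5, 0, 0, 0, 0, 0]]

```text
time_s: 4.2
position: [0.4716, 0.1194, 0.1417]
tool_rot: [[0.007, 0.322, -0.947], [0.0, -0.947, -0.322], [-1.0, 0.002, -0.006]]
ft_force: [-0.2, 0.7, -1.3]
grip_width: 0.0001
```

```bash
python3 -c "
from h import *
st();go([.6367,.0442,.12],-91.5);go([.6367,.0442,.12],-271.5)"
```

```text
4.2 [0.4716 0.1194 0.1417] psi -71.2 [ 0.2 20.1 92.1 -0.  67.4 71.4] F [-0.2  0.7 -1.3] M [ 0.02  0.01 -0.  ] w 0.0001
row [0.913, 4.975, -5.276, 3.384, -0.062, -0.009] rows>= 4.0 3.0
row [0.913, 4.975, -5.276, -26.616, 0.013, -0.087] rows>= 4.0 19.0
```

The jaws closed to zero, so the grasp missed the tube. I'll take a look.

```bash
python3 -c "
from h import *
snap('wrist','w2')"
```

```text
(no output)
```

View pics/w2.png

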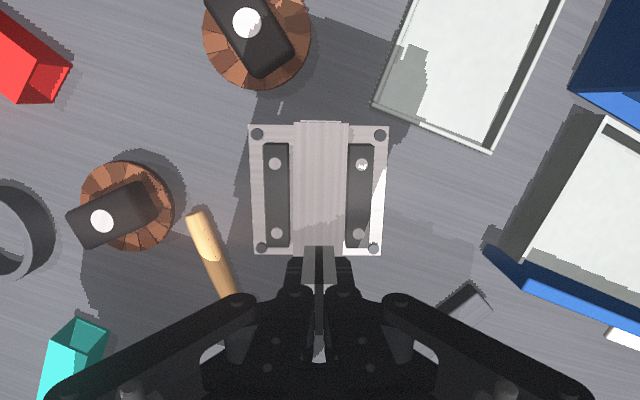

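```bash
python3 - <<'E'
from h import *
d=load('w2');o=sensors.observe();R=o['tool_rot'];p=o['position']
for a in(0,.006,.025): print(a,w2p(d,p+R[:,0]*a))
def rect(n,uv,z):
    q=p2w(d,uv,z)[:,:2];e=[np.linalg.norm(q[i]-q[(i+1)%4]) for i in range(4)];v=q[3]-q[0]+q[2]-q[1]
    print(n,q.mean(0).round(4),np.round(e,3),np.degrees(np.arctan2(v[1],v[0])).round(1))
rect('jig',[(249,125),(388,125),(381,255),(252,255)],.006)
rect('bolts',[(275,164),(361,164),(358,234),(277,233)],.024)
print(np.array(d['T'])[:3,3],(R.T@(np.array(d['T'])[:3,3]-p)).round(4))
print('tubetop',[p2w(d,[(293,122),(349,122)],z)[:,:2].round(4).tolist() for z in(.006,.046)])
E
```

```text
0 [[317.20146004 255.44387324]]
0.006 [[317.2281743  250.35829839]]
0.025 [[317.30235237 236.27169026]]
jig [0.4672 0.1182] [0.117 0.119 0.121 0.119] -162.1
bolts [0.4668 0.1177] [0.07  0.061 0.07  0.06 ] -161.7
[0.53885864 0.14224286 0.29097914] [-0.151   0.0005 -0.0724]
tubetop [[[0.5194, 0.1574], [0.5345, 0.1131]], [[0.5221, 0.1553], [0.5351, 0.1171]]]
```

```bash
python3 - <<'E'
from h import *
d=load('w2');o=sensors.observe();R=o['tool_rot'];p=o['position']
for a in(-.02,-.01,0,.006,.025): print(a,[w2p(d,p+R@[a,y,z]).round(0).tolist() for y,z in((0,-.011),(.012,-.011),(0,.011))])
a=d['img'][200:330,240:400];cv2.imwrite('pics/w2c.png',cv2.resize(a,None,fx=4,fy=4)[:,:,::-1])
E
```

```text
-0.02 [[[317.0, 252.0]], [[345.0, 252.0]], [[317.0, 297.0]]]
-0.01 [[[317.0, 243.0]], [[343.0, 243.0]], [[317.0, 285.0]]]
0 [[[317.0, 235.0]], [[342.0, 235.0]], [[317.0, 275.0]]]
0.006 [[[317.0, 230.0]], [[341.0, 230.0]], [[317.0, 270.0]]]
0.025 [[[317.0, 218.0]], [[339.0, 218.0]], [[317.0, 254.0]]]
```

View pics/w2c.png

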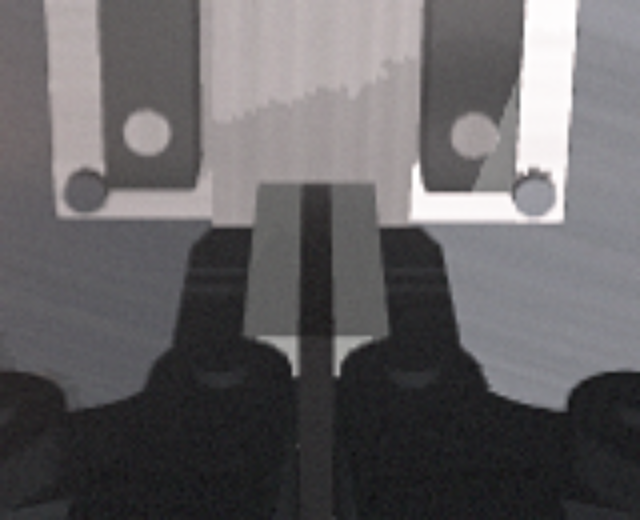

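The reported TCP sits ahead of where the real fingertips are. From the pictures, the tips look about 6–15 mm behind it, not 25 mm ahead. I'll open the jaws, lower in small steps while watching the force, and grip by the observed tips.

>>> arm_command:
  plan:
    - [[0, 0, 0, 0, 0, 0], [0, 0, 0, 0, 0, 0], [1, 0, 0, 0, 0, 0], [2, 0, 0, 0, 0, 0], [3, 0, 0, 0, 0, 0], [3.5, 0, 0, 0, 0, 0], [4, 0, 0, 0, 0, 0], [4, 0, 0, 0, 0, 0], [4, 0, 0, 0, 0, 0]]
  jaw: 0.2

```text
time_s: 5.15
position: [0.4699, 0.1193, 0.0384]
tool_rot: [[-0.001, 0.322, -0.947], [0.0, -0.947, -0.322], [-1.0, -0.0, 0.001]]
ft_force: [0.5, -0.6, 0.2]
grip_width: 0.0688
```

```bash
python3 -c "
from h import *
st();snap('wrist','w3')"
```

```text
5.15 [0.4699 0.1193 0.0384] psi -71.21 [ 0.2 28.8 99.4  0.  51.9 71.4] F [ 0.5 -0.6  0.2] M [-0.02 -0.04  0.01] w 0.0688
```

View pics/w3.png

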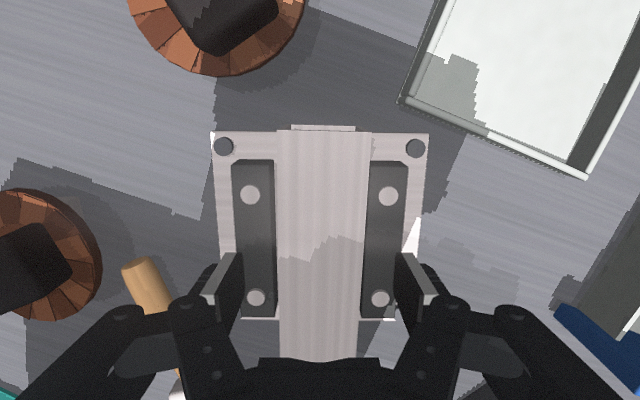

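>>> arm_command:
  plan:
    - [[0.3, 0, 0, 0, 0, 0], [0.5, 0, 0, 0, 0, 0], [0.7, 0, 0, 0, 0, 0], [0.7, 0, 0, 0, 0, 0]]

```text
time_s: 5.6
position: [0.4698, 0.1193, 0.0205]
tool_rot: [[-0.001, 0.322, -0.947], [0.0, -0.947, -0.322], [-1.0, -0.0, 0.001]]
ft_force: [0.2, -0.4, -0.5]
grip_width: 0.0684
```

>>> arm_command:
  plan:
    - [[0, 0, 0, 0, 0, 0], [0, 0, 0, 0, 0, 0], [0, 0, 0, 0, 0, 0], [0, 0, 0, 0, 0, 0], [0, 0, 0, 0, 0, 0], [0, 0, 0, 0, 0, 0]]
  jaw: 1
  newtons: 60

```text
time_s: 6.2
position: [0.4704, 0.1193, 0.0218]
tool_rot: [[0.001, 0.322, -0.947], [-0.0, -0.947, -0.322], [-1.0, 0.001, -0.001]]
ft_force: [-1.9, -0.6, 5.9]
grip_width: 0.0388
```

```bash
python3 -c "
from h import *
st()"
```

```text
6.2 [0.4704 0.1193 0.0218] psi -71.2 [  0.2  30.4 100.3  -0.   49.3  71.4] F [-1.9 -0.6  5.9] M [-0.27  0.18 -0.09] w 0.0388
```

>>> arm_command:
  plan:
    - [[-1, 0, 0, 0, 0, 0], [-2.5, 0, 0, 0, 0, 0], [-4, 0, 0, 0, 0, 0], [-4, 0, 0, 0, 0, 0]]

```text
time_s: 6.6
position: [0.472, 0.1195, 0.1251]
tool_rot: [[0.008, 0.322, -0.947], [0.0, -0.947, -0.322], [-1.0, 0.003, -0.008]]
ft_force: [1.1, -0.7, -3.8]
grip_width: 0.0387
```

```bash
python3 -c "
from h import *
st();go([.6367,.0442,.12],-91.5)"
```

```text
6.6 [0.472  0.1195 0.1251] psi -71.19 [ 0.2 21.3 93.5  0.  64.7 71.4] F [ 1.1 -0.7 -3.8] M [ 0.07 -0.02  0.  ] w 0.0387
row [0.258, 4.973, -5.262, 3.385, -0.078, -0.011] rows>= 4.0 3.0
```

>>> arm_command:
  plan:
    - [[0.26, 4.97, -5.26, 3.385, 0, 0], [0.26, 4.97, -5.26, 3.385, 0, 0], [0.26, 4.97, -5.26, 3.385, 0, 0], [0.26, 4.97, -5.26, 3.385, 0, 0], [0.26, 4.97, -5.26, 3.385, 0, 0], [0.26, 4.97, -5.26, 3.385, 0, 0], [0.26, 4.97, -5.26, 3.385, 0, 0], [0.26, 4.97, -5.26, 3.385, 0, 0]]

```text
time_s: 7.4
position: [0.6338, 0.0447, 0.1145]
tool_rot: [[-0.001, -0.026, -1.0], [0.0, -1.0, 0.026], [-1.0, -0.0, 0.001]]
ft_force: [-0.0, 0.2, -3.5]
grip_width: 0.0387
```

```bash
python3 -c "
from h import *
st();go([.6367,.0442,.0225],-91.5)"
```

```text
7.4 [0.6338 0.0447 0.1145] psi -91.47 [-6.6 35.4 69.2  0.  75.4 84.8] F [-0.   0.2 -3.5] M [ 0.    0.03 -0.  ] w 0.0387
row [3.681, 0.019, -0.12, 0.005, 0.009, 0.002] rows>= 2.0 1.0
```

>>> arm_command:
  plan:
    - [[1.5, 0, -0.1, 0, 0, 0], [2.6, 0, -0.1, 0, 0, 0], [3.3, 0, -0.1, 0, 0, 0], [3.65, 0, -0.1, 0, 0, 0], [3.65, 0, -0.1, 0, 0, 0]]

```text
time_s: 7.9
position: [0.6365, 0.0444, 0.0228]
tool_rot: [[-0.002, -0.026, -1.0], [0.0, -1.0, 0.026], [-1.0, -0.0, 0.002]]
ft_force: [1.1, -0.7, -3.4]
grip_width: 0.0384
```

>>> arm_command:
  plan:
    - [[0, 0, 0, 0, 0, 0], [0, 0, 0, 0, 0, 0], [0, 0, 0, 0, 0, 0], [0, 0, 0, 0, 0, 0]]
  jaw: 0.25

```text
time_s: 8.3
position: [0.6375, 0.044, 0.0244]
tool_rot: [[0.002, -0.026, -1.0], [-0.0, -1.0, 0.026], [-1.0, 0.0, -0.002]]
ft_force: [0.1, 0.5, 0.1]
grip_width: 0.064
```

>>> arm_command:
  plan:
    - [[-1.5, 0, 0, 0, 0, 0], [-3.5, 0, 0, 0, 0, 0], [-5.5, 0, 0, 0, 0, 0], [-7, 0, 0, 0, 0, 0], [-7, 0, 0, 0, 0, 0], [-7, 0, 0, 0, 0, 0]]

```text
time_s: 8.9
position: [0.6371, 0.0441, 0.1992]
tool_rot: [[0.002, -0.026, -1.0], [-0.0, -1.0, 0.026], [-1.0, 0.0, -0.002]]
ft_force: [0.2, -0.1, -0.5]
grip_width: 0.0641
```

```bash
python3 -c "
from h import *
st()
# view of arbors: tilt so the camera looks obliquely
p=np.array([.53,.19,0.031])
for psi in (-45,33,135,0,90,-90,180):
  for tilt in(-30,30):
    print(psi,tilt,rot(psi,tilt)[:,0].round(2),'cam off',(rot(psi,tilt)@[-.149,0,-.072]).round(3),'look',(rot(psi,tilt)@[.96,0,.29]).round(2))
"
```

```text
8.9 [0.6371 0.0441 0.1992] psi -91.51 [-6.6 31.8 61.5  0.  86.7 84.9] F [ 0.2 -0.1 -0.5] M [0.01 0.09 0.02] w 0.0641
-45 -30 [-0.35 -0.35 -0.87] cam off [0.097 0.097 0.093] look [-0.52 -0.52 -0.69]
-45 30 [ 0.35  0.35 -0.87] cam off [-0.009 -0.009  0.165] look [ 0.16  0.16 -0.98]
33 -30 [ 0.27 -0.42 -0.87] cam off [-0.075  0.115  0.093] look [ 0.4  -0.61 -0.69]
33 30 [-0.27  0.42 -0.87] cam off [ 0.007 -0.01   0.165] look [-0.12  0.19 -0.98]
135 -30 [ 0.35  0.35 -0.87] cam off [-0.097 -0.097  0.093] look [ 0.52  0.52 -0.69]
135 30 [-0.35 -0.35 -0.87] cam off [0.009 0.009 0.165] look [-0.16 -0.16 -0.98]
0 -30 [ 0.   -0.5  -0.87] cam off [0.    0.137 0.093] look [ 0.   -0.73 -0.69]
0 30 [ 0.    0.5  -0.87] cam off [ 0.    -0.012  0.165] look [ 0.    0.23 -0.98]
90 -30 [ 0.5  -0.   -0.87] cam off [-0.137  0.     0.093] look [ 0.73 -0.   -0.69]
90 30 [-0.5   0.   -0.87] cam off [ 0.012 -0.     0.165] look [-0.23  0.   -0.98]
-90 -30 [-0.5  -0.   -0.87] cam off [0.137 0.    0.093] look [-0.73 -0.   -0.69]
-90 30 [ 0.5   0.   -0.87] cam off [-0.012 -0.     0.165] look [ 0.23  0.   -0.98]
180 -30 [ 0.    0.5  -0.87] cam off [-0.    -0.137  0.093] look [ 0.    0.73 -0.69]
180 30 [-0.   -0.5  -0.87] cam off [0.    0.012 0.165] look [-0.   -0.23 -0.98]
```

```bash
python3 -c "
from h import *
R=rot(-10,-36);off=R@[-.149,0,-.072];print(off,R@[.96,0,.29])
t=np.array([.47,.50,.27])-off;print(t)
go(t,-10,-36)"
```

```text
[0.02532298 0.14361375 0.07822299] [-0.13872558 -0.78675186 -0.60619859]
[0.44467702 0.35638625 0.19177701]
row [0.281, -12.286, 8.026, -13.108, -4.952, 4.246] rows>= 8.0 11.0
```

>>> arm_command:
  plan:
    - [[0, -6, 4, -6.5, -2.5, 2.1], [0, -6, 4, -6.5, -2.5, 2.1], [0, -6, 4, -6.5, -2.5, 2.1], [0, -6, 4, -6.5, -2.5, 2.1], [0, -6, 4, -6.5, -2.5, 2.1], [0.28, -12.29, 8.03, -13.11, -4.95, 4.25], [0.28, -12.29, 8.03, -13.11, -4.95, 4.25], [0.28, -12.29, 8.03, -13.11, -4.95, 4.25], [0.28, -12.29, 8.03, -13.11, -4.95, 4.25], [0.28, -12.29, 8.03, -13.11, -4.95, 4.25]]

```text
time_s: 9.9
position: [0.4417, 0.3598, 0.1893]
tool_rot: [[-0.109, 0.981, -0.158], [-0.572, -0.192, -0.797], [-0.813, 0.003, 0.582]]
ft_force: [0.6, -0.9, -0.2]
grip_width: 0.0643
```

```bash
python3 -c "
from h import *
st();go([.4447,.3564,.1918],-10,-36)"
```

```text
9.9 [0.4417 0.3598 0.1893] psi -11.08 [ 37.6  40.1  55.5 -24.4 110.8  45.4] F [ 0.6 -0.9 -0.2] M [ 0.24  0.01 -0.04] w 0.0643
row [-0.017, 0.144, 0.147, -0.164, -0.064, 0.082] rows>= 1.0 1.0
```

```bash
python3 -c "
from h import *
d=snap('wrist','w4');a=d['img'][60:260,80:560]
uv=w2p(d,[[.5725,.201,.031],[.411,.269,.031]]);print(uv)
cv2.imwrite('pics/w4b.png',cv2.resize(d['img'],(800,500),interpolation=cv2.INTER_CUBIC)[:,:,::-1])"
```

```text
[[462.35049928 185.24902351]
 [306.32405712 162.45630589]]
```

View pics/w4b.png

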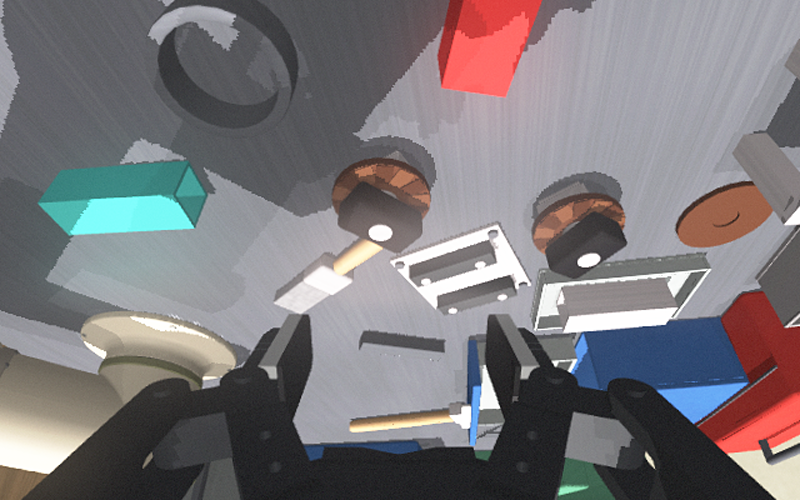

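Jig is empty, and the tube is lying in the tray at about (620,300). The flanges can be seen under the discs, so I'll enlarge both.

```bash
python3 -c "
from h import *
a=load('w4')['img']
c=[cv2.resize(a[y:y+105,x:x+105],(400,420),interpolation=cv2.INTER_CUBIC) for x,y in((255,100),(412,130))]
c=np.clip(np.hstack(c).astype(float)*1.5,0,255)
cv2.imwrite('pics/w4c.png',c[:,:,::-1])"
```

```text
[ WARN:0@0.262] global loadsave.cpp:1063 imwrite_ Unsupported depth image for selected encoder is fallbacked to CV_8U.
```

View pics/w4c.png

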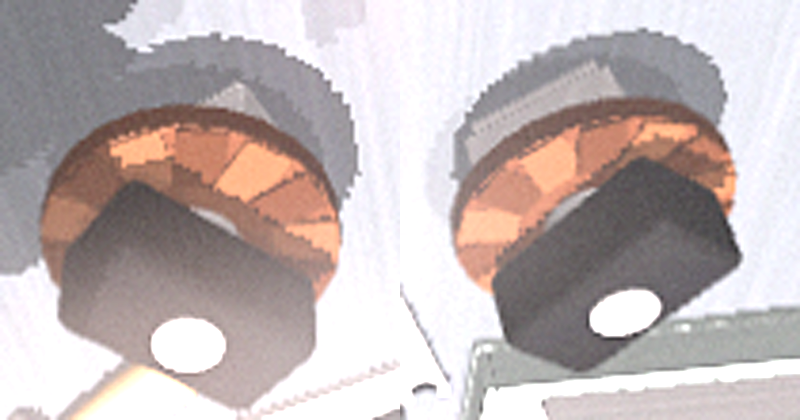

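```bash
python3 - <<'E'
from h import *
d=load('w4')
def px(side,pts): 
    o=[(255,100),(412,130)][side]; return [(o[0]+(u-400*side)*105/400,o[1]+v/4) for u,v in pts]
pol=lambda v:[(round(float(np.hypot(*a)*1e3),1),round(float(np.degrees(np.arctan2(a[1],a[0]))),1)) for a in v]
for s,cap,knob,fl in((0,(188,345),[(65,322),(245,408),(314,322)],[(240,83),(210,103),(270,122)]),
                (1,(625,313),[(497,290),(577,370),(742,262)],[(595,62),(470,128),(472,163),(628,98)])):
    c=p2w(d,px(s,[cap]),.062)[0,:2]; print('arbor',s,'cap centre',c.round(4))
    k=p2w(d,px(s,knob),.062)[:,:2]; e=np.diff(k,axis=0);print(' knob edges',pol(e))
    for z in(.003,.008): print('  z',z,'corner rel',pol(p2w(d,px(s,fl),z)[:,:2]-c),'edges',pol(np.diff(p2w(d,px(s,fl),z)[:,:2],axis=0)))
print('corner polar 60x44',np.hypot(30,22),np.degrees(np.arctan2(22,30)),'56x38',np.hypot(28,19),np.degrees(np.arctan2(19,28)))
E
```

```text
arbor 0 cap centre [0.4096 0.2687]
 knob edges [(55.1, -47.9), (36.8, 51.6)]
  z 0.003 corner rel [(33.5, 55.7), (25.1, 66.8), (28.0, 29.8)] edges [(10.1, -152.8), (17.1, -32.3)]
  z 0.008 corner rel [(37.2, 58.1), (29.1, 68.2), (30.8, 35.9)] edges [(9.9, -152.8), (16.8, -32.3)]
arbor 1 cap centre [0.5736 0.1997]
 knob edges [(50.3, -58.0), (56.0, 47.9)]
  z 0.003 corner rel [(34.6, 85.7), (34.7, 154.1), (29.6, 179.9), (23.4, 52.5)] edges [(38.9, -150.2), (15.2, -84.0), (47.6, 22.9)]
  z 0.008 corner rel [(39.6, 89.2), (38.6, 147.7), (31.6, 169.4), (26.8, 63.4)] edges [(38.2, -150.2), (14.9, -84.0), (46.7, 22.9)]
corner polar 60x44 37.20215047547655 36.25383773744479 56x38 33.83784863137726 34.15969454566943
```

```bash
python3 - <<'E'
from h import *
d=load('w4')
from scipy.optimize import minimize_scalar
# knob angle by template: dark mask of the knob top+sides vs projected hull
a=cv2.cvtColor(d['img'],cv2.COLOR_RGB2HSV)
def hull(d,c,th,dims,z0,z1):
    t=np.radians(th);L,W=dims
    P=[[c[0]+sx*L/2*np.cos(t)-sy*W/2*np.sin(t),c[1]+sx*L/2*np.sin(t)+sy*W/2*np.cos(t),z] for sx in(-1,1) for sy in(-1,1) for z in(z0,z1)]
    m=np.zeros((400,640),np.uint8);cv2.fillConvexPoly(m,cv2.convexHull(w2p(d,P).astype(np.float32)).astype(np.int32),255);return m>0
for n in('w4','w1'):
    d=load(n);hsv=cv2.cvtColor(d['img'],cv2.COLOR_RGB2HSV);dark=(hsv[...,2]<110)&(hsv[...,1]<90)|((hsv[...,2]>200)&(hsv[...,1]<30))
    for c in((.573,.2003),(.4098,.2688)):
        near=np.zeros((400,640),np.uint8);u=w2p(d,[[c[0],c[1],.045]])[0].astype(int);cv2.circle(near,tuple(u.tolist()),24 if n=='w4' else 30,255,-1)
        best=sorted((-(hull(d,(c[0]+dx,c[1]+dy),th,(.06,.034),.038,.062)[near>0]==dark[near>0]).mean(),th,dx,dy) for th in range(0,180,2) for dx in(-.002,0,.002) for dy in(-.002,0,.002))
        print(n,c,[tuple(np.round(b,3)) for b in best[:6]])
E
```

```text
w4 (0.573, 0.2003) [(np.float64(-0.95), np.float64(54.0), np.float64(-0.002), np.float64(0.002)), (np.float64(-0.95), np.float64(56.0), np.float64(-0.002), np.float64(0.002)), (np.float64(-0.949), np.float64(48.0), np.float64(-0.002), np.float64(0.002)), (np.float64(-0.949), np.float64(52.0), np.float64(-0.002), np.float64(0.002)), (np.float64(-0.948), np.float64(58.0), np.float64(-0.002), np.float64(0.002)), (np.float64(-0.948), np.float64(50.0), np.float64(-0.002), np.float64(0.002))]
w4 (0.4098, 0.2688) [(np.float64(-0.649), np.float64(140.0), np.float64(0.002), np.float64(0.002)), (np.float64(-0.649), np.float64(142.0), np.float64(0.002), np.float64(0.002)), (np.float64(-0.648), np.float64(144.0), np.float64(0.002), np.float64(0.002)), (np.float64(-0.647), np.float64(136.0), np.float64(0.0), np.float64(0.002)), (np.float64(-0.647), np.float64(136.0), np.float64(0.002), np.float64(0.0)), (np.float64(-0.647), np.float64(136.0), np.float64(0.002), np.float64(0.002))]
w1 (0.573, 0.2003) [(np.float64(-0.939), np.float64(50.0), np.float64(0.002), np.float64(0.002)), (np.float64(-0.937), np.float64(52.0), np.float64(0.0), np.float64(0.0)), (np.float64(-0.933), np.float64(50.0), np.float64(-0.002), np.float64(-0.002)), (np.float64(-0.932), np.float64(50.0), np.float64(0.0), np.float64(0.0)), (np.float64(-0.932), np.float64(48.0), np.float64(0.0), np.float64(0.0)), (np.float64(-0.932), np.float64(48.0), np.float64(0.002), np.float64(0.002))]
w1 (0.4098, 0.2688) [(np.float64(-0.958), np.float64(130.0), np.float64(0.002), np.float64(-0.002)), (np.float64(-0.958), np.float64(130.0), np.float64(0.0), np.float64(0.0)), (np.float64(-0.956), np.float64(132.0), np.float64(0.0), np.float64(0.0)), (np.float64(-0.955), np.float64(132.0), np.float64(0.002), np.float64(-0.002)), (np.float64(-0.953), np.float64(134.0), np.float64(0.0), np.float64(0.0)), (np.float64(-0.95), np.float64(130.0), np.float64(-0.002), np.float64(0.002))]
```

```bash
python3 -c "
from h import *
go([.4098,.2688,.15],41)"
```

```text
row [3.467, -0.598, 2.157, -8.328, 5.556, 2.693] rows>= 3.0 8.0
```

>>> arm_command:
  plan:
    - [[3.47, -0.6, 2.16, -8.33, 5.56, 2.69], [3.47, -0.6, 2.16, -8.33, 5.56, 2.69], [3.47, -0.6, 2.16, -8.33, 5.56, 2.69], [3.47, -0.6, 2.16, -8.33, 5.56, 2.69], [3.47, -0.6, 2.16, -8.33, 5.56, 2.69], [3.47, -0.6, 2.16, -8.33, 5.56, 2.69], [3.47, -0.6, 2.16, -8.33, 5.56, 2.69], [3.47, -0.6, 2.16, -8.33, 5.56, 2.69], [3.47, -0.6, 2.16, -8.33, 5.56, 2.69], [3.47, -0.6, 2.16, -8.33, 5.56, 2.69]]

```text
time_s: 10.95
position: [0.411, 0.2667, 0.1513]
tool_rot: [[0.008, 0.768, 0.64], [0.006, 0.64, -0.768], [-1.0, 0.01, 0.001]]
ft_force: [0.9, 0.2, -0.4]
grip_width: 0.0641
```

```bash
python3 -c "
from h import *
st();go([.4098,.2688,.037],41)
d=snap('wrist','w5');hsv=cv2.cvtColor(d['img'],cv2.COLOR_RGB2HSV)
print(w2p(d,[[.4098,.2688,.062]]))
uv=np.argwhere((hsv[...,2]>225)&(hsv[...,1]<25))
m=((hsv[...,2]>225)&(hsv[...,1]<25)).astype(np.uint8);n,l,s,c=cv2.connectedComponentsWithStats(m)
for i in range(1,n):
  if 80<s[i,4]<3000: print(s[i],c[i].round(1),p2w(d,[c[i]],.062)[0].round(4))"
```

```text
10.95 [0.411  0.2667 0.1513] psi 39.78 [ 19.   19.7  90.9   0.2  68.8 -20.8] F [ 0.9  0.2 -0.4] M [ 0.04  0.02 -0.01] w 0.0641
row [4.574, -0.03, -0.1, -0.203, 0.007, -0.098] rows>= 3.0 1.0
[[319.62851041 200.95517391]]
[ 597  353   43   47 1273] [623.2 378.3] [0.7649 0.3206 0.062 ]
```

>>> arm_command:
  plan:
    - [[1.5, -0.03, -0.1, -0.2, 0, 0], [2.8, -0.03, -0.1, -0.2, 0, 0], [3.6, -0.03, -0.1, -0.2, 0, 0], [4.2, -0.03, -0.1, -0.2, 0, 0], [4.5, -0.03, -0.1, -0.2, 0, 0], [4.5, -0.03, -0.1, -0.2, 0, 0]]

```text
time_s: 11.6
position: [0.4095, 0.2695, 0.0386]
tool_rot: [[0.008, 0.753, 0.658], [0.006, 0.658, -0.753], [-1.0, 0.01, 0.001]]
ft_force: [-0.3, 0.4, 0.6]
grip_width: 0.0638
```

>>> arm_command:
  plan:
    - [[0, 0, 0, 0, 0, 0], [0, 0, 0, 0, 0, 0], [0, 0, 0, 0, 0, 0], [0, 0, 0, 0, 0, 0], [0, 0, 0, 0, 0, 0], [0, 0, 0, 0, 0, 0], [0, 0, 0, 0, 0, 0]]
  jaw: 1
  newtons: 80

```text
time_s: 12.3
position: [0.4105, 0.2696, 0.0405]
tool_rot: [[0.011, 0.752, 0.659], [0.008, 0.659, -0.752], [-1.0, 0.014, 0.002]]
ft_force: [-0.6, 0.9, 5.6]
grip_width: 0.0318
```

```bash
python3 -c "
from h import *
st();snap('wrist','w6')"
```

```text
12.3 [0.4105 0.2696 0.0405] psi 41.2 [ 19.4  28.7  98.9   0.2  51.6 -22. ] F [-0.6  0.9  5.6] M [ 0.    0.17 -0.05] w 0.0318
```

View pics/w6.png

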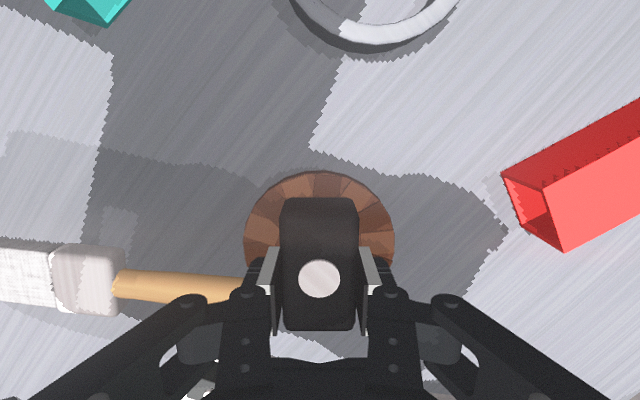

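>>> arm_command:
  plan:
    - [[-0.5, 0, 0, 0, 0, 0], [-1.5, 0, 0, 0, 0, 0], [-2.5, 0, 0, 0, 0, 0], [-3, 0, 0, 0, 0, 0], [-3, 0, 0, 0, 0, 0], [-3, 0, 0, 0, 0, 0]]

```text
time_s: 12.95
position: [0.4087, 0.2687, 0.1138]
tool_rot: [[0.008, 0.752, 0.659], [0.006, 0.659, -0.752], [-1.0, 0.011, 0.001]]
ft_force: [0.3, -0.1, -4.9]
grip_width: 0.0317
```

```bash
python3 -c "
from h import *
st();go([.4665,.1176,.12],38.3)"
```

```text
12.95 [0.4087 0.2687 0.1138] psi 41.2 [ 19.3  22.3  94.2   0.2  63.  -22. ] F [ 0.3 -0.1 -4.9] M [-0.02 -0.04  0.02] w 0.0317
row [-0.266, -2.239, 6.069, 0.483, 0.004, -0.1] rows>= 4.0 1.0
```

>>> arm_command:
  plan:
    - [[-0.27, -2.24, 6.07, 0.48, 0, -0.1], [-0.27, -2.24, 6.07, 0.48, 0, -0.1], [-0.27, -2.24, 6.07, 0.48, 0, -0.1], [-0.27, -2.24, 6.07, 0.48, 0, -0.1], [-0.27, -2.24, 6.07, 0.48, 0, -0.1], [-0.27, -2.24, 6.07, 0.48, 0, -0.1], [-0.27, -2.24, 6.07, 0.48, 0, -0.1], [-0.27, -2.24, 6.07, 0.48, 0, -0.1]]

```text
time_s: 13.75
position: [0.4665, 0.1188, 0.1204]
tool_rot: [[0.001, 0.783, 0.621], [0.0, 0.621, -0.783], [-1.0, 0.001, 0.0]]
ft_force: [-0.5, -0.4, -5.1]
grip_width: 0.0318
```

```bash
python3 -c "
from h import *
st();go([.4665,.1176,.058],38.3);snap('wrist','w7')"
```

```text
13.75 [0.4665 0.1188 0.1204] psi 38.42 [  0.2  21.3  94.4   0.   64.2 -38.3] F [-0.5 -0.4 -5.1] M [-0.01 -0.05  0.01] w 0.0318
row [2.495, -0.029, 0.037, 0.02, 0.002, -0.005] rows>= 2.0 1.0
```

View pics/w7.png

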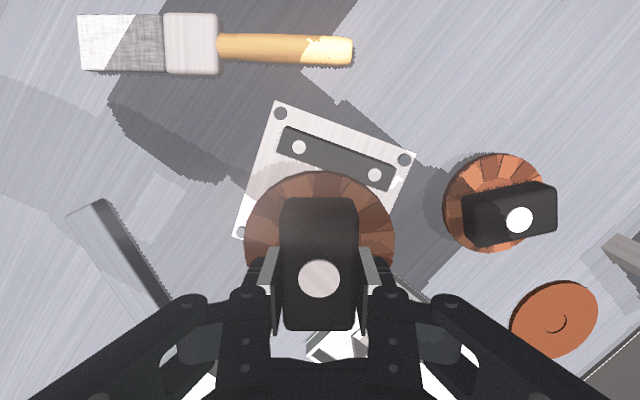

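```bash
python3 -c "
from h import *
d=load('w7');o=sensors.observe();p=o['position'];R=o['tool_rot']
w=p2w(d,[(319,278.5)],p[2]+.0215)[0];print(w,'rel tool',R.T@(w-p))
d=load('w6');w6=p2w(d,[(319,278.5)],.062)[0];print(w6)
"
```

```text
[0.46535064 0.11854026 0.1419694 ] rel tool [-0.02150106 -0.00104026 -0.00067789]
[0.40913179 0.26919829 0.062     ]
```

>>> arm_command:
  plan:
    - [[1, 0.01, 0.055, 0, 0, 0], [1.8, 0.01, 0.055, 0, 0, 0], [2.2, 0.01, 0.055, 0, 0, 0], [2.4, 0.01, 0.055, 0, 0, 0], [2.5, 0.01, 0.055, 0, 0, 0], [2.6, 0.01, 0.055, 0, 0, 0], [2.6, 0.01, 0.055, 0, 0, 0]]

```text
time_s: 14.5
position: [0.4683, 0.1169, 0.0559]
tool_rot: [[0.002, 0.784, 0.62], [0.0, 0.62, -0.784], [-1.0, 0.001, 0.001]]
ft_force: [0.2, 0.3, -4.6]
grip_width: 0.0321
```

```bash
python3 -c "
from h import *
st()"
```

```text
14.5 [0.4683 0.1169 0.0559] psi 38.33 [ -0.1  26.9  98.8   0.   54.2 -38.4] F [ 0.2  0.3 -4.6] M [ 0.01 -0.01 -0.  ] w 0.0321
```

>>> arm_command:
  plan:
    - [[0.12, 0, 0, 0, 0, 0], [0.24, 0, 0, 0, 0, 0], [0.34, 0, 0, 0, 0, 0], [0.4, 0, 0, 0, 0, 0], [0.4, 0, 0, 0, 0, 0]]

```text
time_s: 15.0
position: [0.4682, 0.1168, 0.0464]
tool_rot: [[0.002, 0.784, 0.62], [-0.0, 0.62, -0.784], [-1.0, 0.001, 0.001]]
ft_force: [-3.2, -1.5, 6.1]
grip_width: 0.0318
```

```bash
python3 -c "
from h import *
st()"
```

```text
15.0 [0.4682 0.1168 0.0464] psi 38.33 [ -0.1  27.8  99.4  -0.   52.7 -38.4] F [-3.2 -1.5  6.1] M [-0.07  0.58  0.01] w 0.0318
```

>>> arm_command:
  plan:
    - [[0, 0, 0, 1, 0, 0], [0, 0, 0, 2, 0, 0], [0, 0, 0, 3, 0, 0], [0, 0, 0, 4, 0, 0], [0, 0, 0, 5, 0, 0], [0, 0, 0, 6, 0, 0], [0, 0, 0, 7, 0, 0], [0, 0, 0, 8, 0, 0], [0, 0, 0, 9, 0, 0], [0, 0, 0, 10, 0, 0]]

```text
time_s: 16.0
position: [0.4687, 0.118, 0.0465]
tool_rot: [[0.003, 0.928, -0.373], [0.002, -0.373, -0.928], [-1.0, 0.002, -0.003]]
ft_force: [-1.0, 8.8, 5.7]
grip_width: 0.0319
```

>>> arm_command:
  plan:
    - [[0, 0, 0, 1, 0, 0], [0, 0, 0, 2, 0, 0], [0, 0, 0, 3, 0, 0], [0, 0, 0, 4, 0, 0], [0, 0, 0, 5, 0, 0], [0, 0, 0, 6, 0, 0], [0, 0, 0, 7, 0, 0], [0, 0, 0, 8, 0, 0], [0, 0, 0, 8.2, 0, 0], [0, 0, 0, 8.2, 0, 0]]

```text
time_s: 17.0
position: [0.4684, 0.1185, 0.0464]
tool_rot: [[0.003, 0.327, -0.945], [0.003, -0.945, -0.327], [-1.0, -0.002, -0.004]]
ft_force: [-2.8, 11.0, 5.1]
grip_width: 0.0319
```

```bash
python3 -c "
from h import *
st()"
```

```text
17.0 [0.4684 0.1185 0.0464] psi -70.9 [ 0.  27.8 99.4  0.2 52.7 70.8] F [-2.8 11.   5.1] M [2.24 0.43 0.33] w 0.0319
```

>>> arm_command:
  plan:
    - [[0, 0, 0, 0.4, 0, 0], [0, 0, 0, 0.8, 0, 0], [0, 0, 0, 0.8, 0, 0]]

```text
time_s: 17.3
position: [0.4684, 0.1185, 0.0465]
tool_rot: [[0.003, 0.247, -0.969], [0.003, -0.969, -0.246], [-1.0, -0.002, -0.004]]
ft_force: [-1.9, 10.0, 6.9]
grip_width: 0.0319
```

```bash
python3 -c "
from h import *
st()"
```

```text
17.3 [0.4684 0.1185 0.0465] psi -75.73 [ 0.  27.8 99.4  0.2 52.7 75.6] F [-1.9 10.   6.9] M [2.28 0.41 0.23] w 0.0319
```

>>> arm_command:
  plan:
    - [[0, 0, 0, 0.4, 0, 0], [0, 0, 0, 0.8, 0, 0], [0, 0, 0, 0.8, 0, 0]]

```text
time_s: 17.6
position: [0.4685, 0.1186, 0.0465]
tool_rot: [[0.003, 0.166, -0.986], [0.003, -0.986, -0.166], [-1.0, -0.002, -0.004]]
ft_force: [-1.2, 13.5, 5.5]
grip_width: 0.0319
```

```bash
python3 -c "
from h import *
st()"
```

```text
17.6 [0.4685 0.1186 0.0465] psi -80.42 [ 0.  27.8 99.4  0.2 52.7 80.3] F [-1.2 13.5  5.5] M [2.43 0.31 1.04] w 0.0319
```

>>> arm_command:
  plan:
    - [[0, 0, 0, 0.25, 0, 0], [0, 0, 0, 0.25, 0, 0], [0, 0, 0, 0.25, 0, 0]]

```text
time_s: 17.9
position: [0.4685, 0.1187, 0.0465]
tool_rot: [[0.003, 0.143, -0.99], [0.002, -0.99, -0.143], [-1.0, -0.002, -0.004]]
ft_force: [-0.3, 12.7, 5.3]
grip_width: 0.032
```

```bash
python3 -c "
from h import *
st()"
```

```text
17.9 [0.4685 0.1187 0.0465] psi -81.77 [ 0.1 27.8 99.4  0.2 52.7 81.7] F [-0.3 12.7  5.3] M [2.54 0.24 1.73] w 0.032
```

>>> arm_command:
  plan:
    - [[0, 0, 0, -0.4, 0, 0], [0, 0, 0, -0.4, 0, 0], [-0.5, 0, 0, -0.4, 0, 0], [-1.5, 0, 0, -0.4, 0, 0], [-3, 0, 0, -0.4, 0, 0], [-4.6, 0, 0, -0.4, 0, 0], [-4.6, 0, 0, -0.4, 0, 0]]

```text
time_s: 18.6
position: [0.4703, 0.1169, 0.1651]
tool_rot: [[0.011, 0.181, -0.983], [0.0, -0.983, -0.181], [-1.0, 0.002, -0.011]]
ft_force: [1.5, -0.1, -6.0]
grip_width: 0.0316
```

```bash
python3 -c "
from h import *
st();go([.5264,-.288,.16],-92.9);snap('top','top1')"
```

```text
18.6 [0.4703 0.1169 0.1651] psi -79.56 [-0.1 18.2 90.5  0.  70.6 79.5] F [ 1.5 -0.1 -6. ] M [ 0.03 -0.1   0.01] w 0.0316
row [0.228, 16.335, 0.729, 2.223, -0.106, -0.007] rows>= 9.0 2.0
```

>>> arm_command:
  plan:
    - [[0.23, 2, 0.1, 0.2, 0, 0], [0.23, 4, 0.2, 0.4, 0, 0], [0.23, 6, 0.3, 0.8, 0, 0], [0.23, 8, 0.4, 1.2, 0, 0], [0.23, 10, 0.45, 1.5, 0, 0], [0.23, 12, 0.55, 1.8, 0, 0], [0.23, 14, 0.6, 2, 0, 0], [0.23, 15.5, 0.7, 2.22, 0, 0], [0.23, 16.33, 0.73, 2.22, 0, 0], [0.23, 16.33, 0.73, 2.22, 0, 0]]

```text
time_s: 19.65
position: [0.5232, -0.2905, 0.152]
tool_rot: [[-0.002, -0.054, -0.999], [0.002, -0.999, 0.054], [-1.0, -0.002, 0.002]]
ft_force: [-0.4, 0.5, -5.2]
grip_width: 0.0317
```

```bash
python3 -c "
from h import *
st();go([.5264,-.288,.052],-92.9);snap('wrist','w8')"
```

```text
19.65 [ 0.5232 -0.2905  0.152 ] psi -93.08 [-40.4  30.   72.9   0.   77.3  52.7] F [-0.4  0.5 -5.2] M [0.07 0.03 0.05] w 0.0317
row [3.998, -0.098, -0.13, -0.03, 0.017, 0.016] rows>= 3.0 1.0
```

View pics/w8.png

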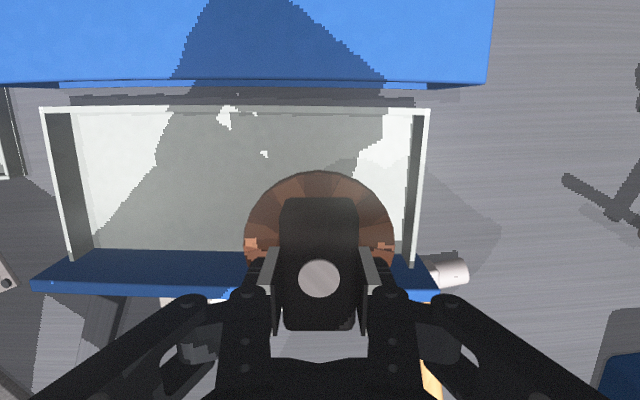

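```bash
python3 -c "
from h import *
d=load('w8')
print('rear',p2w(d,[(72,111),(420,111)],.04)[:,:2]);print('front in',p2w(d,[(80,252),(200,251)],.075)[:,:2]);print('front out',p2w(d,[(35,291),(150,296)],.075)[:,:2])
print('sides',p2w(d,[(48,112),(427,113)],.04)[:,:2])"
```

```text
rear [[ 0.60262988 -0.10045749]
 [ 0.58548145 -0.37209663]]
front in [[ 0.49732537 -0.10491156]
 [ 0.49421141 -0.20062   ]]
front out [[ 0.46377248 -0.05367436]
 [ 0.45701707 -0.1533752 ]]
sides [[ 0.60366979 -0.07943418]
 [ 0.58375486 -0.37754914]]
```

>>> arm_command:
  plan:
    - [[1, -0.1, -0.13, 0, 0, 0], [2, -0.1, -0.13, 0, 0, 0], [2.8, -0.1, -0.13, 0, 0, 0], [3.3, -0.1, -0.13, 0, 0, 0], [3.6, -0.1, -0.13, 0, 0, 0], [3.75, -0.1, -0.13, 0, 0, 0], [3.85, -0.1, -0.13, 0, 0, 0], [3.85, -0.1, -0.13, 0, 0, 0]]

```text
time_s: 20.5
position: [0.5276, -0.2857, 0.059]
tool_rot: [[0.002, -0.05, -0.999], [-0.0, -0.999, 0.05], [-1.0, 0.0, -0.002]]
ft_force: [-0.4, -0.4, -4.2]
grip_width: 0.032
```

```bash
python3 -c "
from h import *
st()"
```

```text
20.5 [ 0.5276 -0.2857  0.059 ] psi -92.89 [-39.8  35.8  79.3   0.1  64.8  53.1] F [-0.4 -0.4 -4.2] M [ 0.   -0.01  0.04] w 0.032
```

>>> arm_command:
  plan:
    - [[0.15, 0, 0, 0, 0, 0], [0.26, 0, 0, 0, 0, 0], [0.33, 0, 0, 0, 0, 0], [0.33, 0, 0, 0, 0, 0]]

```text
time_s: 20.9
position: [0.5276, -0.2857, 0.0505]
tool_rot: [[0.002, -0.051, -0.999], [-0.0, -0.999, 0.05], [-1.0, 0.0, -0.002]]
ft_force: [1.1, -0.2, -3.9]
grip_width: 0.0316
```

```bash
python3 -c "
from h import *
st()"
```

```text
20.9 [ 0.5276 -0.2857  0.0505] psi -92.89 [-39.8  36.4  79.8   0.1  63.8  53.1] F [ 1.1 -0.2 -3.9] M [ 0.04 -0.08 -0.02] w 0.0316
```

Almost in contact. I'll release the arbor and rise.

>>> arm_command:
  plan:
    - [[0.04, 0, 0, 0, 0, 0], [0.04, 0, 0, 0, 0, 0]]

```text
time_s: 21.1
position: [0.5279, -0.2858, 0.0504]
tool_rot: [[0.003, -0.051, -0.999], [-0.001, -0.999, 0.051], [-1.0, 0.001, -0.003]]
ft_force: [-0.0, 2.4, 5.8]
grip_width: 0.032
```

>>> arm_command:
  plan:
    - [[0, 0, 0, 0, 0, 0], [0, 0, 0, 0, 0, 0], [0, 0, 0, 0, 0, 0]]
  jaw: 0.3

```text
time_s: 21.4
position: [0.5275, -0.2858, 0.0494]
tool_rot: [[0.001, -0.051, -0.999], [-0.0, -0.999, 0.051], [-1.0, 0.0, -0.001]]
ft_force: [0.0, 0.4, -0.1]
grip_width: 0.0597
```

>>> arm_command:
  plan:
    - [[-0.5, 0, 0, 0, 0, 0], [-1.5, 0, 0, 0, 0, 0], [-3, 0, 0, 0, 0, 0], [-4.8, 0, 0, 0, 0, 0], [-4.8, 0, 0, 0, 0, 0], [-4.8, 0, 0, 0, 0, 0]]

```text
time_s: 22.0
position: [0.5275, -0.2858, 0.1708]
tool_rot: [[0.003, -0.05, -0.999], [-0.002, -0.999, 0.05], [-1.0, 0.002, -0.003]]
ft_force: [-0.2, 0.3, -1.2]
grip_width: 0.06
```

```bash
python3 -c "
from h import *
st();snap('wrist','w9');snap('top','top2');go([.573,.2,.16],-42);go([.573,.2,.16],-40)"
```

```text
22.0 [ 0.5275 -0.2858  0.1708] psi -92.89 [-39.8  29.   71.3   0.   79.5  53.1] F [-0.2  0.3 -1.2] M [ 0.02 -0.05  0.02] w 0.06
row [0.367, -19.48, -0.862, -8.483, -0.002, 0.012] rows>= 10.0 6.0
row [0.367, -19.48, -0.862, -8.816, -0.003, 0.012] rows>= 10.0 7.0
```

View pics/w9.png

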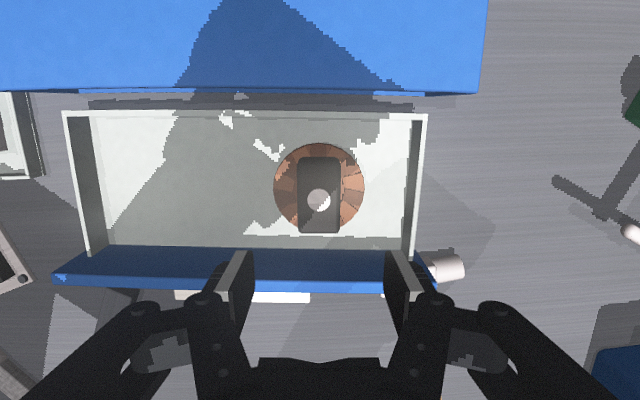

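>>> arm_command:
  plan:
    - [[0.37, -2, -0.1, 0, 0, 0], [0.37, -4, -0.2, -1, 0, 0], [0.37, -6, -0.3, -2, 0, 0], [0.37, -8, -0.4, -3, 0, 0], [0.37, -10, -0.45, -4, 0, 0], [0.37, -12, -0.5, -5, 0, 0], [0.37, -14, -0.6, -6, 0, 0], [0.37, -16, -0.7, -7, 0, 0], [0.37, -18, -0.8, -8, 0, 0], [0.37, -19.48, -0.86, -8.8, 0, 0]]

```text
time_s: 23.1
position: [0.5726, 0.2024, 0.1588]
tool_rot: [[-0.002, 0.768, -0.64], [-0.0, -0.64, -0.768], [-1.0, -0.001, 0.001]]
ft_force: [1.0, -0.9, -0.5]
grip_width: 0.0597
```

>>> arm_command:
  plan:
    - [[0, 0, 0, 0, 0, 0], [0, 0, 0, 0, 0, 0], [0, 0, 0, 0, 0, 0]]

```text
time_s: 23.4
position: [0.5732, 0.1986, 0.1595]
tool_rot: [[-0.0, 0.764, -0.645], [-0.001, -0.645, -0.764], [-1.0, 0.0, 0.001]]
ft_force: [-0.3, 0.3, 0.0]
grip_width: 0.0599
```

```bash
cat >> h.py <<'E'
def hull(d,c,th,dims,z0,z1):
    t=np.radians(th);L,W=dims
    P=[[c[0]+sx*L/2*np.cos(t)-sy*W/2*np.sin(t),c[1]+sx*L/2*np.sin(t)+sy*W/2*np.cos(t),z] for sx in(-1,1) for sy in(-1,1) for z in(z0,z1)]
    m=np.zeros((400,640),np.uint8);cv2.fillConvexPoly(m,cv2.convexHull(w2p(d,P).astype(np.float32)).astype(np.int32),255);return m>0
def discs(d,z=.031,amin=150):
    h=cv2.cvtColor(d['img'],cv2.COLOR_RGB2HSV);m=((h[...,0]<16)&(h[...,1]>90)&(h[...,1]<200)&(h[...,2]>40)).astype(np.uint8)
    n,l,s,c=cv2.connectedComponentsWithStats(m)
    for i in range(1,n):
        if s[i,4]>amin:
            k=np.argwhere(l==i)[:,::-1].astype(np.float32);(cx,cy),r=cv2.minEnclosingCircle(k);print('brown',s[i].tolist(),'centre',p2w(d,[(cx,cy)],z)[0].round(4),'r',round(r,1))
E
python3 -c "
from h import *
st();d=snap('wrist','w10');discs(d);print('expect px',w2p(d,[[.573,.2,.031]]))
print('top2');discs(load('top2'),amin=40);print('top0');discs(load('top0'),amin=40)"
```

```text
23.4 [0.5732 0.1986 0.1595] psi -40.19 [ 7.9 30.3 70.9 -0.  78.8 48.1] F [-0.3  0.3  0. ] M [ 0.03 -0.1   0.01] w 0.0599
brown [31, 0, 122, 121, 7904] centre [0.5089 0.4041 0.031 ] r 78.8
brown [429, 53, 98, 103, 7845] centre [0.7191 0.1705 0.031 ] r 52.7
brown [290, 141, 65, 27, 687] centre [0.5942 0.2193 0.031 ] r 32.5
brown [342, 172, 21, 21, 216] centre [0.5997 0.1841 0.031 ] r 12.1
brown [173, 264, 23, 45, 543] centre [0.4121 0.2102 0.031 ] r 23.2
expect px [[317.51536625 188.43488131]]
top2
brown [342, 39, 104, 44, 376] centre [ 0.9283 -0.1652  0.031 ] r 54.1
brown [371, 51, 50, 12, 165] centre [ 0.9436 -0.1717  0.031 ] r 24.6
brown [276, 110, 27, 26, 569] centre [0.7181 0.1588 0.031 ] r 13.6
brown [262, 157, 25, 25, 244] centre [0.5712 0.2008 0.031 ] r 12.5
brown [42, 181, 20, 23, 94] centre [0.487  0.8637 0.031 ] r 12.5
top0
brown [341, 39, 105, 44, 407] centre [ 0.9209 -0.1664  0.031 ] r 54.4
brown [371, 51, 50, 12, 178] centre [ 0.9453 -0.1717  0.031 ] r 24.6
brown [276, 110, 27, 27, 566] centre [0.7181 0.1588 0.031 ] r 13.6
brown [262, 157, 25, 25, 243] centre [0.5712 0.2008 0.031 ] r 12.5
brown [52, 181, 12, 19, 63] centre [0.4974 0.8487 0.031 ] r 9.3
brown [237, 210, 26, 26, 263] centre [0.4082 0.2686 0.031 ] r 12.9
```

```bash
python3 -c "
from h import *
d=load('w10');h=cv2.cvtColor(d['img'],cv2.COLOR_RGB2HSV);dark=(h[...,2]<100)&(h[...,1]<110)
near=np.zeros((400,640),np.uint8);u=w2p(d,[[.573,.2,.05]])[0].astype(int);cv2.circle(near,tuple(u.tolist()),44,255,-1)
b=sorted((-(hull(d,(.573+x,.2+y),th,(.06,.034),.038,.062)[near>0]==dark[near>0]).mean(),th,x,y) for th in range(30,72,2) for x in(-.002,0,.002) for y in(-.002,0,.002))
print(np.round(b[:6],3));go([.573,.2,.041],-40)
cv2.imwrite('pics/w10c.png',cv2.resize(d['img'][110:330,200:440],None,fx=2,fy=2)[:,:,::-1])"
```

```text
[[-6.98e-01  5.00e+01  0.00e+00  2.00e-03]
 [-6.95e-01  5.20e+01  0.00e+00  2.00e-03]
 [-6.93e-01  5.40e+01  0.00e+00  0.00e+00]
 [-6.92e-01  5.40e+01  0.00e+00  2.00e-03]
 [-6.91e-01  5.20e+01  0.00e+00  0.00e+00]
 [-6.90e-01  5.00e+01  0.00e+00  0.00e+00]]
row [4.75, -0.054, -0.042, -0.036, 0.002, -0.002] rows>= 3.0 1.0
```

View pics/w10c.png

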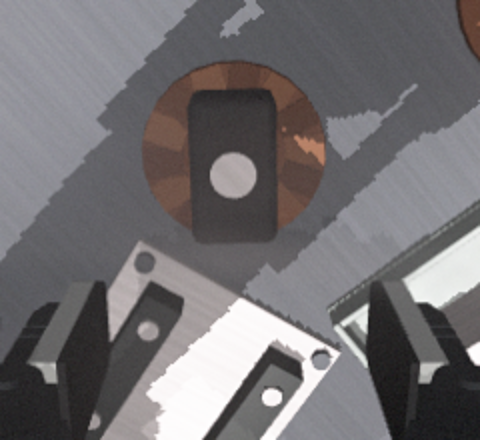

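The knob sits square between the jaws at crop (233,165), so I'll descend and grip.

>>> arm_command:
  plan:
    - [[1.5, -0.04, -0.04, 0, 0, 0], [2.8, -0.04, -0.04, 0, 0, 0], [3.6, -0.04, -0.04, 0, 0, 0], [4.2, -0.04, -0.04, 0, 0, 0], [4.6, -0.04, -0.04, 0, 0, 0], [4.72, -0.04, -0.04, 0, 0, 0], [4.72, -0.04, -0.04, 0, 0, 0], [4.72, -0.04, -0.04, 0, 0, 0]]

```text
time_s: 24.25
position: [0.5739, 0.2009, 0.0431]
tool_rot: [[0.003, 0.765, -0.644], [0.0, -0.644, -0.765], [-1.0, 0.002, -0.002]]
ft_force: [-0.9, -0.2, 0.5]
grip_width: 0.0593
```

>>> arm_command:
  plan:
    - [[0, 0, 0, 0, 0, 0], [0, 0, 0, 0, 0, 0], [0, 0, 0, 0, 0, 0], [0, 0, 0, 0, 0, 0], [0, 0, 0, 0, 0, 0], [0, 0, 0, 0, 0, 0], [0, 0, 0, 0, 0, 0]]
  jaw: 1

```text
time_s: 24.95
position: [0.5737, 0.2012, 0.0433]
tool_rot: [[0.003, 0.765, -0.644], [0.0, -0.644, -0.765], [-1.0, 0.002, -0.002]]
ft_force: [-1.0, 0.6, 6.0]
grip_width: 0.032
```

```bash
python3 -c "
from h import *
st()"
```

```text
24.95 [0.5737 0.2012 0.0433] psi -40.08 [ 8.2 37.5 78.8 -0.  63.5 48.3] F [-1.   0.6  6. ] M [ 0.05  0.26 -0.01] w 0.032
```

>>> arm_command:
  plan:
    - [[-0.5, 0, 0, 0, 0, 0], [-1.5, 0, 0, 0, 0, 0], [-2.5, 0, 0, 0, 0, 0], [-3.2, 0, 0, 0, 0, 0], [-3.2, 0, 0, 0, 0, 0], [-3.2, 0, 0, 0, 0, 0]]

```text
time_s: 25.55
position: [0.5728, 0.201, 0.1217]
tool_rot: [[0.0, 0.765, -0.644], [-0.0, -0.644, -0.765], [-1.0, 0.0, -0.0]]
ft_force: [-0.8, 0.0, -4.3]
grip_width: 0.0315
```

```bash
python3 -c "
from h import *
st();go([.4676,.1179,.12],39)"
```

```text
25.55 [0.5728 0.201  0.1217] psi -40.09 [ 8.2 32.4 73.9 -0.  73.7 48.3] F [-0.8  0.  -4.3] M [-0.05 -0.   -0.04] w 0.0315
row [0.068, -1.079, 5.254, -13.182, 0.001, -0.002] rows>= 3.0 10.0
```

>>> arm_command:
  plan:
    - [[0.07, -0.5, 2.5, -1.3, 0, 0], [0.07, -1.08, 5.25, -2.7, 0, 0], [0.07, -1.08, 5.25, -4, 0, 0], [0.07, -1.08, 5.25, -5.4, 0, 0], [0.07, -1.08, 5.25, -6.8, 0, 0], [0.07, -1.08, 5.25, -8.2, 0, 0], [0.07, -1.08, 5.25, -9.6, 0, 0], [0.07, -1.08, 5.25, -11, 0, 0], [0.07, -1.08, 5.25, -12.3, 0, 0], [0.07, -1.08, 5.25, -13.18, 0, 0]]

```text
time_s: 26.55
position: [0.4673, 0.118, 0.1191]
tool_rot: [[-0.002, 0.774, 0.633], [0.0, 0.633, -0.774], [-1.0, -0.001, -0.001]]
ft_force: [0.1, -0.6, -5.1]
grip_width: 0.0318
```

>>> arm_command:
  plan:
    - [[0, 0, 0, 0, 0, 0], [0, 0, 0, 0, 0, 0], [0, 0, 0, 0, 0, 0]]

```text
time_s: 26.85
position: [0.4679, 0.118, 0.1199]
tool_rot: [[0.0, 0.778, 0.628], [0.0, 0.628, -0.778], [-1.0, 0.0, 0.0]]
ft_force: [-1.1, 0.5, -5.6]
grip_width: 0.0316
```

```bash
python3 -c "
from h import *
st();d=snap('wrist','w11');h=cv2.cvtColor(d['img'],cv2.COLOR_RGB2HSV)
m=((h[...,2]>120)&(h[...,1]<40)).astype(np.uint8);m[:240]=0;m[320:]=0;m[:,:285]=0;m[:,355:]=0
n,l,s,c=cv2.connectedComponentsWithStats(m);print([(s[i].tolist(),c[i].round(1).tolist()) for i in range(1,n) if s[i,4]>60])
o=sensors.observe();p=o['position'];R=o['tool_rot']
for i in range(1,n):
  if s[i,4]>300: w=p2w(d,[c[i]],p[2]+.019)[0];print((R.T@(w-p)).round(4),w)
go([.4676,.1179,.06],39)"
```

```text
26.85 [0.4679 0.118  0.1199] psi 38.88 [  0.1  21.5  94.3   0.   64.2 -38.8] F [-1.1  0.5 -5.6] M [ 0.01 -0.02 -0.02] w 0.0316
[([299, 255, 41, 37, 1193], [318.6, 273.5])]
[-0.019  -0.0012 -0.0016] [0.46597158 0.1185217  0.13905913]
row [2.402, -0.016, -0.005, -0.016, 0.003, -0.004] rows>= 2.0 1.0
```

>>> arm_command:
  plan:
    - [[1, 0, 0.04, 0, 0, 0], [1.8, 0, 0.04, 0, 0, 0], [2.2, 0, 0.04, 0, 0, 0], [2.3, 0, 0.04, 0, 0, 0], [2.4, 0, 0.04, 0, 0, 0], [2.5, 0, 0.04, 0, 0, 0], [2.5, 0, 0.04, 0, 0, 0]]

```text
time_s: 27.6
position: [0.469, 0.1173, 0.0581]
tool_rot: [[0.002, 0.777, 0.629], [0.0, 0.629, -0.777], [-1.0, 0.002, 0.001]]
ft_force: [0.0, -1.1, -5.1]
grip_width: 0.0315
```

```bash
python3 -c "
from h import *
st()"
```

```text
27.6 [0.469  0.1173 0.0581] psi 38.98 [ -0.   26.7  98.6   0.   54.6 -39. ] F [ 0.  -1.1 -5.1] M [-0.01  0.01  0.02] w 0.0315
```

>>> arm_command:
  plan:
    - [[0.1, 0, 0, 0, 0, 0], [0.2, 0, 0, 0, 0, 0], [0.3, 0, 0, 0, 0, 0], [0.35, 0, 0, 0, 0, 0], [0.35, 0, 0, 0, 0, 0]]

```text
time_s: 28.1
position: [0.4688, 0.1173, 0.0495]
tool_rot: [[0.001, 0.777, 0.629], [-0.0, 0.629, -0.777], [-1.0, 0.001, 0.001]]
ft_force: [-1.4, 0.1, 1.1]
grip_width: 0.0318
```

```bash
python3 -c "
from h import *
st()"
```

```text
28.1 [0.4688 0.1173 0.0495] psi 38.99 [ -0.   27.6  99.1  -0.   53.3 -39. ] F [-1.4  0.1  1.1] M [-0.02  0.29 -0.04] w 0.0318
```

Seated in the slot: z is 0.0495 against an expected 0.0493, with light contact. Now I'll turn it tight.

>>> arm_command:
  plan:
    - [[0, 0, 0, 1, 0, 0], [0, 0, 0, 2, 0, 0], [0, 0, 0, 3, 0, 0], [0, 0, 0, 4, 0, 0], [0, 0, 0, 5, 0, 0], [0, 0, 0, 6, 0, 0], [0, 0, 0, 7, 0, 0], [0, 0, 0, 8, 0, 0], [0, 0, 0, 9, 0, 0], [0, 0, 0, 10, 0, 0]]

```text
time_s: 29.1
position: [0.4681, 0.1174, 0.0494]
tool_rot: [[-0.0, 0.932, -0.361], [-0.0, -0.361, -0.932], [-1.0, -0.0, 0.0]]
ft_force: [-4.4, 1.9, 4.3]
grip_width: 0.0316
```

>>> arm_command:
  plan:
    - [[0, 0, 0, 1, 0, 0], [0, 0, 0, 2, 0, 0], [0, 0, 0, 3, 0, 0], [0, 0, 0, 4, 0, 0], [0, 0, 0, 5, 0, 0], [0, 0, 0, 6, 0, 0], [0, 0, 0, 7, 0, 0], [0, 0, 0, 8, 0, 0], [0, 0, 0, 9, 0, 0], [0, 0, 0, 9, 0, 0]]

```text
time_s: 30.1
position: [0.4674, 0.1182, 0.0494]
tool_rot: [[-0.002, 0.256, -0.967], [0.002, -0.967, -0.256], [-1.0, -0.002, 0.001]]
ft_force: [-7.3, 5.3, 6.3]
grip_width: 0.0319
```

```bash
python3 -c "
from h import *
st()"
```

```text
30.1 [0.4674 0.1182 0.0494] psi -75.16 [ 0.  27.5 99.2  0.1 53.4 75.1] F [-7.3  5.3  6.3] M [1.12 1.4  0.02] w 0.0319
```

>>> arm_command:
  plan:
    - [[0, 0, 0, 0.4, 0, 0], [0, 0, 0, 0.6, 0, 0], [0, 0, 0, 0.6, 0, 0]]

```text
time_s: 30.4
position: [0.4674, 0.1183, 0.0494]
tool_rot: [[-0.002, 0.198, -0.98], [0.002, -0.98, -0.198], [-1.0, -0.002, 0.001]]
ft_force: [-5.9, 5.6, 7.7]
grip_width: 0.0319
```

```bash
python3 -c "
from h import *
st()"
```

```text
30.4 [0.4674 0.1183 0.0494] psi -78.59 [ 0.  27.5 99.2  0.1 53.4 78.6] F [-5.9  5.6  7.7] M [1.3  1.39 0.4 ] w 0.0319
```

>>> arm_command:
  plan:
    - [[0, 0, 0, 0.3, 0, 0], [0, 0, 0, 0.5, 0, 0], [0, 0, 0, 0.5, 0, 0]]

```text
time_s: 30.7
position: [0.4675, 0.1184, 0.0494]
tool_rot: [[-0.001, 0.149, -0.989], [0.001, -0.989, -0.149], [-1.0, -0.001, 0.001]]
ft_force: [-5.4, 7.8, 4.9]
grip_width: 0.0319
```

```bash
python3 -c "
from h import *
st()"
```

```text
30.7 [0.4675 0.1184 0.0494] psi -81.43 [ 0.1 27.5 99.2  0.1 53.4 81.5] F [-5.4  7.8  4.9] M [1.47 1.3  1.6 ] w 0.0319
```

>>> arm_command:
  plan:
    - [[0, 0, 0, 0.2, 0, 0], [0, 0, 0, 0.3, 0, 0], [0, 0, 0, 0.3, 0, 0]]

```text
time_s: 31.0
position: [0.4675, 0.1184, 0.0494]
tool_rot: [[-0.001, 0.12, -0.993], [0.001, -0.993, -0.12], [-1.0, -0.001, 0.001]]
ft_force: [-5.6, 8.0, 6.5]
grip_width: 0.0315
```

```bash
python3 -c "
from h import *
st()"
```

```text
31.0 [0.4675 0.1184 0.0494] psi -83.09 [ 0.1 27.5 99.2  0.  53.4 83.2] F [-5.6  8.   6.5] M [1.67 1.15 2.42] w 0.0315
```

>>> arm_command:
  plan:
    - [[0, 0, 0, -0.6, 0, 0], [0, 0, 0, -0.6, 0, 0], [-0.5, 0, 0, -0.6, 0, 0], [-1.5, 0, 0, -0.6, 0, 0], [-3, 0, 0, -0.6, 0, 0], [-4.6, 0, 0, -0.6, 0, 0], [-4.6, 0, 0, -0.6, 0, 0]]

```text
time_s: 31.7
position: [0.4709, 0.1174, 0.1685]
tool_rot: [[0.011, 0.177, -0.984], [0.0, -0.984, -0.177], [-1.0, 0.002, -0.011]]
ft_force: [0.6, 0.3, -5.3]
grip_width: 0.0314
```

```bash
python3 -c "
from h import *
st();go([.5326,-.154,.165],-92.9);d=snap('top','top3');discs(d,amin=40)"
```

```text
31.7 [0.4709 0.1174 0.1685] psi -79.81 [-0.  18.1 90.1  0.  71.2 79.8] F [ 0.6  0.3 -5.3] M [ 0.07 -0.09  0.01] w 0.0314
row [0.168, 11.119, -0.505, 2.182, -0.104, -0.006] rows>= 6.0 2.0
brown [342, 39, 104, 44, 375] centre [ 0.9225 -0.1665  0.031 ] r 54.3
brown [371, 51, 50, 12, 173] centre [ 0.9436 -0.1717  0.031 ] r 24.7
brown [276, 110, 27, 26, 567] centre [0.7181 0.1588 0.031 ] r 13.6
brown [424, 177, 17, 21, 118] centre [ 0.5258 -0.2826  0.031 ] r 11.2
brown [444, 181, 5, 14, 42] centre [ 0.5232 -0.3157  0.031 ] r 6.6
brown [201, 182, 23, 21, 55] centre [0.5    0.3893 0.031 ] r 13.4
brown [48, 186, 15, 16, 66] centre [0.4841 0.8545 0.031 ] r 8.9
```

>>> arm_command:
  plan:
    - [[0.17, 2, -0.1, 0.4, 0, 0], [0.17, 4, -0.2, 0.8, 0, 0], [0.17, 6, -0.3, 1.2, 0, 0], [0.17, 8, -0.4, 1.6, 0, 0], [0.17, 10, -0.45, 2, 0, 0], [0.17, 11.1, -0.5, 2.18, 0, 0], [0.17, 11.1, -0.5, 2.18, 0, 0], [0.17, 11.1, -0.5, 2.18, 0, 0], [0.17, 11.1, -0.5, 2.18, 0, 0]]

```text
time_s: 32.65
position: [0.5294, -0.1524, 0.1588]
tool_rot: [[-0.001, -0.049, -0.999], [0.001, -0.999, 0.049], [-1.0, -0.001, 0.001]]
ft_force: [-0.8, -0.1, -5.5]
grip_width: 0.0317
```

```bash
python3 -c "
from h import *
st();go([.5326,-.154,.0555],-92.9)"
```

```text
32.65 [ 0.5294 -0.1524  0.1588] psi -92.83 [-28.4  25.1  80.3   0.   74.6  64.4] F [-0.8 -0.1 -5.5] M [ 0.04 -0.01  0.02] w 0.0317
row [4.132, 0.063, -0.133, 0.011, 0.01, 0.014] rows>= 3.0 1.0
```

>>> arm_command:
  plan:
    - [[1, 0.06, -0.1, 0, 0, 0], [2, 0.06, -0.1, 0, 0, 0], [2.8, 0.06, -0.1, 0, 0, 0], [3.4, 0.06, -0.1, 0, 0, 0], [3.8, 0.06, -0.1, 0, 0, 0], [4, 0.06, -0.1, 0, 0, 0], [4.1, 0.06, -0.1, 0, 0, 0], [4.1, 0.06, -0.1, 0, 0, 0]]

```text
time_s: 33.45
position: [0.5328, -0.1551, 0.0577]
tool_rot: [[0.002, -0.05, -0.999], [-0.0, -0.999, 0.05], [-1.0, 0.0, -0.002]]
ft_force: [0.2, 0.4, -4.4]
grip_width: 0.0317
```

```bash
python3 -c "
from h import *
st()"
```

```text
33.45 [ 0.5328 -0.1551  0.0577] psi -92.87 [-28.5  32.3  87.1   0.   60.5  64.4] F [ 0.2  0.4 -4.4] M [ 0.02  0.06 -0.05] w 0.0317
```

>>> arm_command:
  plan:
    - [[0.1, 0, 0, 0, 0, 0], [0.17, 0, 0, 0, 0, 0], [0.19, 0, 0, 0, 0, 0], [0.19, 0, 0, 0, 0, 0]]

```text
time_s: 33.85
position: [0.5331, -0.1554, 0.0534]
tool_rot: [[0.003, -0.051, -0.999], [-0.001, -0.999, 0.051], [-1.0, 0.0, -0.003]]
ft_force: [0.6, 0.3, 3.8]
grip_width: 0.0314
```

```bash
python3 -c "
from h import *
st()"
```

```text
33.85 [ 0.5331 -0.1554  0.0534] psi -92.9 [-28.5  32.6  87.3   0.   59.9  64.4] F [0.6 0.3 3.8] M [ 0.17  0.17 -0.01] w 0.0314
```

>>> arm_command:
  plan:
    - [[0, 0, 0, 0, 0, 0], [0, 0, 0, 0, 0, 0], [0, 0, 0, 0, 0, 0]]
  jaw: 0.35

```text
time_s: 34.15
position: [0.5327, -0.1554, 0.0527]
tool_rot: [[0.001, -0.051, -0.999], [-0.0, -0.999, 0.051], [-1.0, 0.0, -0.001]]
ft_force: [-0.7, 0.7, -0.7]
grip_width: 0.0549
```

>>> arm_command:
  plan:
    - [[-0.5, 0, 0, 0, 0, 0], [-1.5, 0, 0, 0, 0, 0], [-3, 0, 0, 0, 0, 0], [-5, 0, 0, 0, 0, 0], [-5, 0, 0, 0, 0, 0], [-5, 0, 0, 0, 0, 0]]

```text
time_s: 34.75
position: [0.5327, -0.1554, 0.1793]
tool_rot: [[0.004, -0.05, -0.999], [-0.001, -0.999, 0.05], [-1.0, 0.001, -0.004]]
ft_force: [0.7, -0.3, -0.2]
grip_width: 0.0555
```

```bash
python3 -c "
from h import *
st();snap('wrist','w12')
d=load('w12');discs(d,.041)"
```

```text
34.75 [ 0.5327 -0.1554  0.1793] psi -92.89 [-28.5  24.3  78.1   0.   77.4  64.4] F [ 0.7 -0.3 -0.2] M [-0.    0.09 -0.03] w 0.0555
brown [0, 0, 19, 42, 564] centre [0.6926 0.0966 0.041 ] r 22.0
brown [494, 163, 12, 46, 213] centre [ 0.5268 -0.3186  0.041 ] r 22.8
brown [422, 167, 22, 31, 318] centre [ 0.5329 -0.2596  0.041 ] r 16.6
brown [423, 198, 31, 29, 358] centre [ 0.502  -0.2648  0.041 ] r 18.9
brown [519, 286, 17, 46, 213] centre [ 0.3929 -0.3662  0.041 ] r 23.2
brown [5, 291, 67, 64, 827] centre [0.3991 0.1582 0.041 ] r 41.1
```

```bash
python3 -c "
from h import *
s=snap('scene','s2')['img'];w=load('w12')['img'];t=snap('top','top4')['img']
a=np.hstack([cv2.resize(w[60:320],(400,162)),cv2.resize(s[120:,100:560],(400,162))])
b=cv2.resize(t[60:],(800,425))
cv2.imwrite('pics/comp.png',np.vstack([a,b])[:,:,::-1])"
```

```text
(no output)
```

View pics/comp.png

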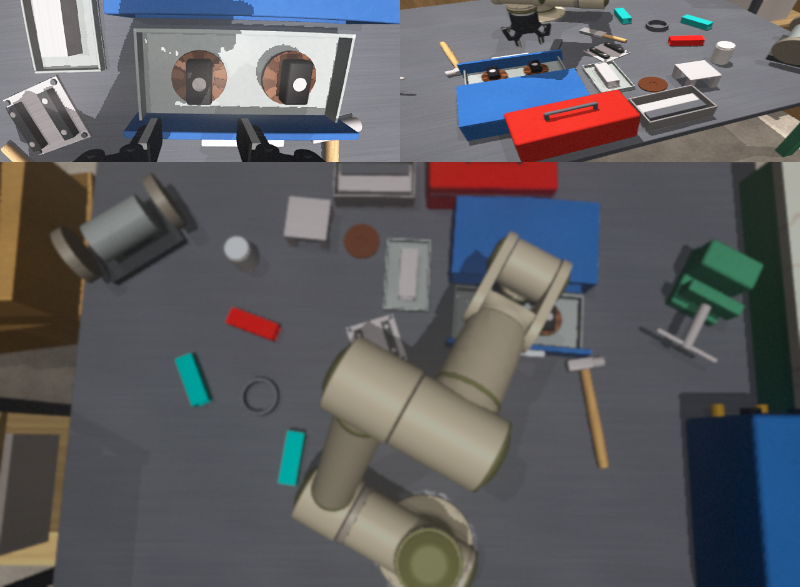

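```bash
python3 -c "
from h import *
go([.385,-.212,.17],-92.9)
d=load('s2')
for f in('top4',):
  d=load(f);print('lip px',w2p(d,[[.4375,-.2155,.069]]))"
```

```text
row [0.27, 2.573, 5.755, 0.0, 0.008, 0.01] rows>= 4.0 1.0
lip px [[414.83365303 213.48134424]]
```

>>> arm_command:
  plan:
    - [[0.27, 2.57, 5.75, 0, 0, 0], [0.27, 2.57, 5.75, 0, 0, 0], [0.27, 2.57, 5.75, 0, 0, 0], [0.27, 2.57, 5.75, 0, 0, 0], [0.27, 2.57, 5.75, 0, 0, 0], [0.27, 2.57, 5.75, 0, 0, 0], [0.27, 2.57, 5.75, 0, 0, 0]]
  jaw: 1
  newtons: 40

```text
time_s: 35.6
position: [0.3867, -0.2119, 0.1705]
tool_rot: [[0.001, -0.049, -0.999], [0.0, -0.999, 0.049], [-1.0, -0.0, -0.001]]
ft_force: [0.2, 0.1, 0.1]
grip_width: -0.0
```

```bash
python3 -c "
from h import *
st();go([.385,-.212,.045],-92.9);d=snap('wrist','w13');p=sensors.observe()
lip=w2p(d,[[.4435,-.1551,.066],[.4375,-.2758,.066]]);print(lip)
h=d['img'].astype(int)
# lip = bright grey rows
for c in(250,320,390): 
  col=d['img'][:,c].mean(1);print(c,[(r,int(col[r])) for r in range(90,300,6)])"
```

```text
35.6 [ 0.3867 -0.2119  0.1705] psi -92.82 [-44.2  14.   95.9   0.1  70.1  48.6] F [0.2 0.1 0.1] M [-0.01 -0.02 -0.01] w -0.0
row [5.02, 0.011, 0.073, 0.014, -0.011, 0.004] rows>= 3.0 1.0
[[238.23375073 128.80905347]
 [399.16167871 128.80409245]]
250 [(90, 151), (96, 143), (102, 104), (108, 102), (114, 109), (120, 216), (126, 255), (132, 169), (138, 95), (144, 88), (150, 95), (156, 93), (162, 98), (168, 97), (174, 99), (180, 93), (186, 99), (192, 98), (198, 93), (204, 98), (210, 134), (216, 141), (222, 145), (228, 139), (234, 139), (240, 147), (246, 138), (252, 141), (258, 143), (264, 141), (270, 136), (276, 139), (282, 141), (288, 140), (294, 66)]
320 [(90, 148), (96, 151), (102, 107), (108, 106), (114, 96), (120, 220), (126, 217), (132, 204), (138, 95), (144, 98), (150, 98), (156, 97), (162, 139), (168, 148), (174, 145), (180, 147), (186, 145), (192, 144), (198, 142), (204, 141), (210, 142), (216, 146), (222, 145), (228, 146), (234, 142), (240, 143), (246, 61), (252, 46), (258, 36), (264, 35), (270, 29), (276, 31), (282, 29), (288, 49), (294, 46)]
390 [(90, 157), (96, 157), (102, 105), (108, 109), (114, 108), (120, 250), (126, 247), (132, 245), (138, 144), (144, 143), (150, 146), (156, 146), (162, 145), (168, 138), (174, 133), (180, 137), (186, 132), (192, 136), (198, 138), (204, 134), (210, 131), (216, 135), (222, 135), (228, 134), (234, 134), (240, 135), (246, 135), (252, 145), (258, 143), (264, 146), (270, 145), (276, 132), (282, 138), (288, 132), (294, 23)]
```

>>> arm_command:
  plan:
    - [[1.8, 0, 0, 0, 0, 0], [3.4, 0, 0, 0, 0, 0], [4.5, 0, 0, 0, 0, 0], [4.95, 0, 0, 0, 0, 0], [4.95, 0, 0, 0, 0, 0]]

```text
time_s: 36.15
position: [0.3859, -0.2113, 0.0455]
tool_rot: [[-0.001, -0.049, -0.999], [0.003, -0.999, 0.049], [-1.0, -0.002, 0.001]]
ft_force: [-0.4, -0.2, 0.2]
grip_width: -0.0004
```

>>> arm_command:
  plan:
    - [[0, 0, -0.3, 0, 0, 0], [0, 0, -0.6, 0, 0, 0], [0, 0, -0.9, 0, 0, 0], [0, 0, -1.1, 0, 0, 0], [0, 0, -1.3, 0, 0, 0], [0, 0, -1.5, 0, 0, 0], [0, 0, -1.7, 0, 0, 0], [0, 0, -1.9, 0, 0, 0], [0, 0, -2.1, 0, 0, 0], [0, 0, -2.3, 0, 0, 0]]

```text
time_s: 37.15
position: [0.4436, -0.2152, 0.047]
tool_rot: [[0.001, -0.051, -0.999], [-0.0, -0.999, 0.051], [-1.0, 0.0, -0.001]]
ft_force: [-1.2, -0.1, -1.6]
grip_width: -0.0001
```

```bash
python3 -c "
from h import *
st()"
```

```text
37.15 [ 0.4436 -0.2152  0.047 ] psi -92.9 [-39.7  28.5  97.7   0.   53.8  53.2] F [-1.2 -0.1 -1.6] M [-0.11  0.21  0.  ] w -0.0001
```

>>> arm_command:
  plan:
    - [[0, 0, -0.25, 0, 0, 0], [0, 0, -0.5, 0, 0, 0], [0, 0, -0.8, 0, 0, 0], [0, 0, -1.1, 0, 0, 0], [0, 0, -1.4, 0, 0, 0], [0, 0, -1.7, 0, 0, 0], [0, 0, -2, 0, 0, 0], [0, 0, -2.3, 0, 0, 0], [0, 0, -2.6, 0, 0, 0], [0, 0, -2.9, 0, 0, 0]]

```text
time_s: 38.15
position: [0.5163, -0.2188, 0.0471]
tool_rot: [[0.001, -0.051, -0.999], [0.0, -0.999, 0.051], [-1.0, -0.0, -0.001]]
ft_force: [0.0, -1.5, -0.4]
grip_width: -0.0002
```

>>> arm_command:
  plan:
    - [[0, 0, -0.25, 0, 0, 0], [0, 0, -0.5, 0, 0, 0], [0, 0, -0.7, 0, 0, 0], [0, 0, -0.9, 0, 0, 0], [0, 0, -1.1, 0, 0, 0], [0, 0, -1.3, 0, 0, 0], [0, 0, -1.4, 0, 0, 0], [0, 0, -1.4, 0, 0, 0]]

```text
time_s: 38.95
position: [0.551, -0.2204, 0.0472]
tool_rot: [[0.002, -0.05, -0.999], [0.0, -0.999, 0.05], [-1.0, -0.0, -0.002]]
ft_force: [1.0, -0.0, 0.9]
grip_width: 0.0001
```

```bash
python3 -c "
from h import *
st()"
```

```text
38.95 [ 0.551  -0.2204  0.0472] psi -92.88 [-33.2  36.1  81.1   0.1  62.7  59.6] F [ 1.  -0.   0.9] M [-0.05 -0.01 -0.03] w 0.0001
```

>>> arm_command:
  plan:
    - [[0, 0, -0.1, 0, 0, 0], [0, 0, -0.2, 0, 0, 0], [0, 0, -0.3, 0, 0, 0], [0, 0, -0.4, 0, 0, 0], [0, 0, -0.5, 0, 0, 0], [0, 0, -0.6, 0, 0, 0]]

```text
time_s: 39.55
position: [0.5647, -0.2212, 0.0471]
tool_rot: [[-0.002, -0.05, -0.999], [0.0, -0.999, 0.05], [-1.0, -0.0, 0.002]]
ft_force: [-10.3, -1.4, 4.6]
grip_width: 0.0002
```

```bash
python3 -c "
from h import *
st()"
```

```text
39.55 [ 0.5647 -0.2212  0.0471] psi -92.89 [-32.6  37.2  78.7  -0.   64.2  60.4] F [-10.3  -1.4   4.6] M [-0.18  1.64  0.03] w 0.0002
```

>>> arm_command:
  plan:
    - [[0, 0, -0.1, 0, 0, 0], [0, 0, -0.2, 0, 0, 0], [0, 0, -0.3, 0, 0, 0], [0, 0, -0.4, 0, 0, 0]]

```text
time_s: 39.95
position: [0.5746, -0.2219, 0.0472]
tool_rot: [[-0.001, -0.051, -0.999], [0.0, -0.999, 0.051], [-1.0, -0.0, 0.001]]
ft_force: [-4.7, -0.9, 0.3]
grip_width: -0.0002
```

```bash
python3 -c "
from h import *
st()"
```

```text
39.95 [ 0.5746 -0.2219  0.0472] psi -92.91 [-32.1  38.   77.   -0.   65.1  60.8] F [-4.7 -0.9  0.3] M [-0.17  0.61 -0.03] w -0.0002
```

>>> arm_command:
  plan:
    - [[0, 0, -0.1, 0, 0, 0], [0, 0, -0.2, 0, 0, 0], [0, 0, -0.2, 0, 0, 0]]

```text
time_s: 40.25
position: [0.5776, -0.222, 0.0471]
tool_rot: [[-0.007, -0.05, -0.999], [0.001, -0.999, 0.05], [-1.0, -0.001, 0.007]]
ft_force: [-18.2, -1.2, 7.8]
grip_width: -0.0003
```

```bash
python3 -c "
from h import *
st()"
```

```text
40.25 [ 0.5776 -0.222   0.0471] psi -92.89 [-31.9  38.3  76.2  -0.2  65.8  61.1] F [-18.2  -1.2   7.8] M [-0.24  2.88 -0.02] w -0.0003
```

>>> arm_command:
  plan:
    - [[0, 0, -0.1, 0, 0, 0], [0, 0, -0.1, 0, 0, 0]]

```text
time_s: 40.45
position: [0.5776, -0.222, 0.0471]
tool_rot: [[-0.013, -0.05, -0.999], [0.002, -0.999, 0.05], [-1.0, -0.001, 0.013]]
ft_force: [-30.2, -1.7, 15.1]
grip_width: -0.0001
```

```bash
python3 -c "
from h import *
st()"
```

```text
40.45 [ 0.5776 -0.222   0.0471] psi -92.88 [-31.8  38.5  76.   -0.3  66.3  61.2] F [-30.2  -1.7  15.1] M [-0.29  4.74 -0.03] w -0.0001
```

Hard stop: x holds at 0.5776 while the force climbs, so the drawer is home. I'll back away slowly and check that it stays there.

>>> arm_command:
  plan:
    - [[0, 0, 0.3, 0, 0, 0], [0, 0, 0.8, 0, 0, 0], [0, 0, 1.8, 0, 0, 0], [0, 0, 3, 0, 0, 0], [0, 0, 3, 0, 0, 0], [0, 0, 3, 0, 0, 0]]

```text
time_s: 41.05
position: [0.5089, -0.2188, 0.0476]
tool_rot: [[0.003, -0.051, -0.999], [-0.001, -0.999, 0.051], [-1.0, 0.001, -0.003]]
ft_force: [0.5, -0.6, -0.4]
grip_width: -0.0001
```

>>> arm_command:
  plan:
    - [[-1.5, 0, 0, 0, 0, 0], [-3, 0, 0, 0, 0, 0], [-5, 0, 0.5, 0, 0, 0], [-6, 0, 2, 0, 0, 0], [-6, 0, 4, 0, 0, 0], [-6, 0, 5, 0, 0, 0], [-6, 0, 5, 0, 0, 0], [-6, 0, 5, 0, 0, 0]]

```text
time_s: 41.85
position: [0.3843, -0.2127, 0.1976]
tool_rot: [[0.003, -0.051, -0.999], [-0.001, -0.999, 0.051], [-1.0, 0.001, -0.003]]
ft_force: [-0.3, 0.0, 0.6]
grip_width: 0.0002
```

```bash
python3 -c "
from h import *
st();w=snap('wrist','w14')['img'];s=snap('scene','s3')['img']
cv2.imwrite('pics/end.png',np.vstack([cv2.resize(w,(480,300)),cv2.resize(s[100:,100:500],(480,300))])[:,:,::-1])"
```

```text
41.85 [ 0.3843 -0.2127  0.1976] psi -92.92 [-44.5  12.   93.5   0.1  74.3  48.4] F [-0.3  0.   0.6] M [-0.06 -0.05 -0.02] w 0.0002
```

View pics/end.png

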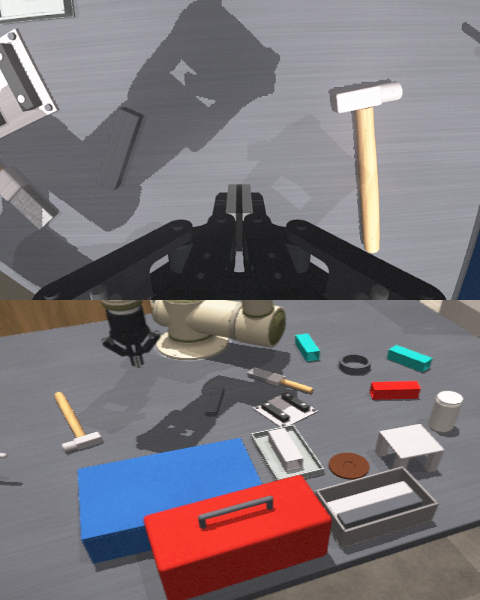

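```bash
python3 -c "
from h import *
print(workorder.close_job());st()"
```

```text
the job is handed in; nothing more can be done
None
the job is handed in; nothing more can be done
```

I finished the job and handed it in at about 42 s of the 210 s allowed. No verdict is reported.

- **Tube:** It's out of the jig and lies in the grey tray, as the last scene picture shows.
- **Arbors:** There were only two. I turned each one clockwise in the jig until the torque rose sharply (1.7 and 2.4 N m, against 0.5 N m of knob friction). Both then stood upright in the drawer in the pictures taken before I closed it.
- **Drawer:** I pushed it over the detent to a hard stop, where it stayed put as the push rose to about 30 N. In the pictures taken after I backed away, it was still closed.
- **Bystanders:** They look unmoved in the last pictures.

**Checks that disagreed or are missing:**
- **Fingertip position:** The fingertips are about 20–30 mm further back than the interface text says. The first grasp closed above the tube without touching it, so I worked from the positions seen in the pictures.
- **Knob angles and drawer opening:** I couldn't read these directly. "Tight" and "home" are judged from torque, the hard stop and the pictures.
- **Arbors after closing:** I couldn't see inside the closed drawer, so that they are still standing is assumed.

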